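Drive a drawbore peg home with the spring driver

TASK

Drive the proud oak peg home in the door-frame joint with the spring driver: draw the striker back by its handle until the sear catches, hardly touching the rubber buffer behind it, and let go so that the sear alone holds it. Then press the sear's thumb pad gently to fire the striker, so that its blow knocks the peg flush. Do not touch the peg, leave the other things on the bench where they are, and finish clear of everything.

Things in the scene. Friction and masses are not known exactly. Their poses are not given: they have to be found in the camera images.
- driver: Grey steel base plate 530 x 100 x 12 mm, fixed on the bench, bearing the spring driver and, clamped at its +x end, the oak door-frame joint. Origin on the bench under the centre line; x = level firing direction (to the oak joint), z up. Along x (mm): thumb pad -145, sear pivot -85, hook -20, guide channel 5 to 210 (60 wide, 71 high), nose plate to 220 (72 high), oak face 250.
- striker: Steel ram sliding along the driver's x. Origin on its axis (45 mm up) below the handle; its driver x is 140 mm fully forward, 139 with the peg flush, 127 to 131 at the start (nose resting on the proud peg), less as drawn. A spring pushes it forward: 5 N fully forward plus 0.15 N per mm drawn, friction under 1.5 N. Let go before the sear catches, it flies forward.
- handle (a point): Middle of the grip of the striker's upright round wooden handle, 24 mm across, reaching from 83 to 140 mm above the bench (this point: 115 mm up). Nothing else stands that high within 60 mm of it; the slotted cover below is 71 mm up. Moves with the striker.
- catch (a point): Point on the striker's axis below the sear hook, fixed to the driver. The striker's arrow-shaped collar is clamped at an unknown place on its tail rod: the hook climbs it (2 to 6 N more pull over the last 17 mm or so), then drops behind it after a draw of anywhere from 44 to 85 mm from fully forward (striker's driver x 96 to 55 mm). About 2 mm farther the tail meets the buffer. When caught the striker stays back by itself.
- sear: Steel lever on a level pivot across the driver: hook end towards the striker, thumb pad at the other end. Origin on the pivot, 53 mm above the bench; x runs from pivot to hook, level at rest. A light spring holds the hook down; it rides over the collar by itself and drops behind it.
- trip (a point): Centre of the top face of the sear's thumb pad, 32 x 34 mm, 86 mm above the bench at rest. Pressed straight down 3 to 9 mm it lifts the hook and lets a caught striker go; the push needed is about 2 N unloaded and 5 to 14 N with the striker caught. It meets a solid stop about 20 mm down; over 30 N on it is too hard.
- buffer: Rubber buffer, 16 mm across, on the driver's axis under the sear, stopping the tail of the striker. Origin at the centre of its front face. It yields 1 mm per 5 N; a light touch of a few newtons is enough to be sure of the catch, over 10 N on it is too hard.
- peg: Oak peg 12 mm across, its axis along the driver's x, standing 8 to 12 mm out of the face of the oak joint towards the striker. Stiff in its hole: it takes about 20 N to move. Origin at the centre of its exposed head; axes as the driver's.
- work_face (a point): Point on the face of the oak joint at the centre of the peg's hole, 45 mm above the bench, fixed to the driver: the peg's head lies here (same driver x) when flush.
- chisel: Loose bystander: chisel with turned wooden handle, 270 mm long, 32 mm thick, lying along its x.
- tape_roll: Loose bystander: cardboard ring, 96 mm across, 25 mm high, lying flat.
- peg_tray: Loose bystander: open plywood tray 110 x 150 x 35 mm.
- sanding_block: Loose bystander: cork sanding block 110 x 66 x 34 mm.

How it is judged:
By the outcome, as a careful person would: the job done as asked, in the order asked, and still so for the second after the job is handed in, with the robot touching nothing.
It also fails if it takes over 70 s, if anything falls off the work surface, if the arm or the gripper's body presses on something with over 40 N, if the wrist force passes 120 N, or if a joint passes its speed limit or range.

ROBOT

A 6-joint arm with a two-finger parallel gripper is mounted at the origin on the work surface. World frame = base frame: x ahead of the robot, y to its left, z up, the work surface at z = 0. Lengths are in m, angles in degrees, forces in N, time in s.
With the tool pointing down it reaches from about 0.3 to 0.75 m from the base axis. Payload 8.5 kg.
Tool frame: the origin (TCP) lies midway between the tips of the shut fingers; the grasp point (between the pads) lies 19 mm behind it; z points along the fingers, y is the direction in which the jaws open and shut (so a half turn about z gives the same grasp; the last joint's range is limited). The gripper opens to 85 mm and grips with 20 to 120 N. Pads are 22 mm wide; open, the fingers measure 114 mm over their backs; the gripper's body (76 mm by 85 mm) begins 54 mm behind the grasp point. The pads swing forward as they close: fully open they stand 13 mm farther back than shut.
Start: joints at [55.674, 21.807, 74.336, -0, 83.858, -12.336], TCP at [0.206, 0.51, 0.199] pointing down, gripper open.
Joint ranges: [-178.18, 178.18], [-50.72, 133.34], [12.68, 142.11], [-81.47, 261.47], [9.98, 163.14], [-165.26, 165.26]. Speed limits (degrees/s): [136.94, 136.94, 180, 180, 180, 180].

INTERFACE

Orientations are given as a 3x3 rotation matrix whose columns are the frame's x, y, z axes.
In Python, from rig import env, eyes, close_job gives the robot as it stands.
- The arm moves only by the tool jog_arm, never from a script. Its argument "deltas" is one flat list of numbers, 7 for each row, row after row: the shift along the tool's x, y, z in units of 0.75 m (1.0 is 0.75 m), then the turn, a rotation vector about the tool's x, y, z in units of 180 degrees (1.0 is 180 degrees), then the gripper command: -1 is fully open, 1 is shut, values between are in proportion. In form: [dx, dy, dz, ax, ay, az, fingers, dx, dy, dz, ax, ay, az, fingers, ...]. A call has 1 to 12 rows; each row is the pose to reach, as a shift and turn from the pose commanded when the call began, along the tool's axes at that moment, turning the shorter way round; what a row does not reach only later rows make up. A row lasts 1/12 s, in which the tool goes at most 41.7 mm and 7.16 degrees, less where a joint would pass 70% of its speed; a pose out of reach is approached as far as the arm can. A call with a number of a shift or a turn outside -1 to 1 is refused whole. A call with a gripper value outside its range is refused whole. The fingers move at their own pace and stop on an object; "grip_force" is the grip in N (left out, the last holds). Time passes only in rows, so rows that repeat a pose let the fingers close. It gives the time, the measured TCP pose, the force and the opening at its end, in the units of the state.
- env.observe(): the state, without advancing time (a new reading comes with each control period).
- eyes.get_image(name): name is "side" or "top" or "wrist"; returns the picture (420x560x3 uint8, red, green, blue); there is no depth.
- eyes.camera_params(name): a dict with "intrinsics" (3x3 intrinsics, pixels), "k1" (the pictures are not rectified: a ray, as slopes to the right and down, at radius r is drawn at 1 + k1 r^2 times it, then the intrinsics apply), "R" (3x3) and "t" (3): a world point X has camera coordinates R X + t; the wrist camera has in their place "mount" (4x4, takes a point from camera to tool coordinates, whose origin is the TCP and whose axes are the flange's). Camera axes: x right, y down, z forward; pixel columns grow to the right and rows downward; lengths in m; the calibration is good to about 2 mm. A picture is of the moment at which its call begins: read the wrist's pose just before it. camera_params takes no time and is no camera call.
- close_job(): hands the job in, once; it reports no verdict.
The state is a dict: "time_s": time; "q": joint angles; "qvel": joint speeds; "joint_efforts": joint torques, N m; "position": TCP position; "tool_rot": TCP orientation; "ft_force": force on the tool from outside, world axes, zero at the start; "wrist_torque": the same for the moment, N m; "grip_width": finger opening in m.
Only numpy, scipy, OpenCV 4.12 (cv2) and the standard library are available. Lean on these libraries where they do the work, as an engineer would, in place of code of your own. Each camera call takes 0.05 s, during which the arm holds its last target.

## Working session

There is one attempt and no reset: what is moved stays moved. The work goes in short steps, Python scripts to look and compute and a tool call to move; the robot and the scene stay as the last step left them, time stands still between calls to the robot, and variables do not carry over. Pictures are saved under pics/ and viewed, and the job is handed in when it is done.

Besides the shell and the picture viewer there is one more tool, called after "Request:" in YAML: its name, and indented under it one key for each argument. jog_arm: Moves the arm, as the interface text tells. Its arguments: {"type":"object","properties":{"deltas":{"type":"array"},"grip_force":{"type":"number"}},"required":["deltas"]}

```bash
mkdir -p pics; ls
python3 - <<'E'
from rig import env, eyes
import cv2,numpy as np
print(env.observe())
for n in ["side","top","wrist"]:
    im=eyes.get_image(n); cv2.imwrite(f"pics/{n}0.png",im[:,:,::-1]); print(n,eyes.camera_params(n))
E
```

```text
pics
{'time_s': 0.0, 'q': array([ 5.56757581e+01,  2.18407916e+01,  7.43859844e+01,  7.13753377e-04,
        8.38564560e+01, -1.23347799e+01]), 'qvel': array([ 0.05706731,  0.02902683, -0.08626953, -0.01011088, -0.01441401,
       -0.01077886]), 'joint_efforts': array([-2.86950499e-04, -4.48444104e+01, -2.31275171e+01, -1.39527597e-04,
        4.83371128e-03,  5.06892559e-05]), 'position': array([0.20573373, 0.50970613, 0.19820642]), 'tool_rot': array([[-9.27252101e-01,  3.74436715e-01, -8.29355108e-04],
       [ 3.74437495e-01,  9.27251390e-01, -1.19271933e-03],
       [ 3.22422769e-04, -1.41649315e-03, -9.99998945e-01]]), 'ft_force': array([ 0.27580394, -0.30826561, -0.15379672]), 'wrist_torque': array([-0.00797014, -0.03378213, -0.00390374]), 'grip_width': 0.08533559050342715}
side {'intrinsics': array([[498.78379633,   0.        , 279.04797435],
       [  0.        , 498.78379633, 211.06228651],
       [  0.        ,   0.        ,   1.        ]]), 'k1': -0.18713161915405482, 'R': array([[ 0.9169468 , -0.39886284,  0.01081631],
       [-0.19932764, -0.48138116, -0.85354594],
     
[... 359 characters left out ...]
 [-0.98915893,  0.02628694, -0.14447701],
       [ 0.14491914,  0.01576336, -0.98931793]]), 't': array([-0.04306079,  0.56462926,  1.51423064])}
wrist {'intrinsics': array([[376.1522905 ,   0.        , 280.52523543],
       [  0.        , 376.1522905 , 212.39942024],
       [  0.        ,   0.        ,   1.        ]]), 'k1': -0.033929920268376206, 'mount': array([[-1.62014056e-03, -9.62002920e-01, -2.73034351e-01,
         6.85541543e-02],
       [ 9.99998484e-01, -1.38427051e-03, -1.05651846e-03,
        -1.53708504e-03],
       [ 6.38420439e-04, -2.73035649e-01,  9.62003704e-01,
        -1.74781514e-01],
       [ 0.00000000e+00,  0.00000000e+00,  0.00000000e+00,
         1.00000000e+00]])}
```

View pics/side0.png

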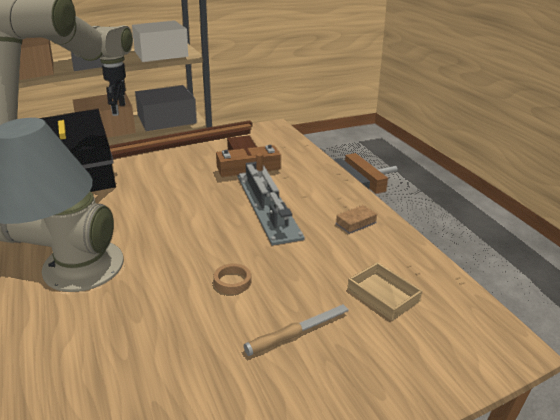

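View pics/top0.png

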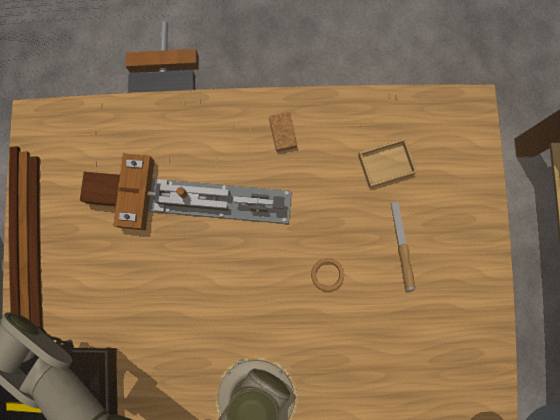

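View pics/wrist0.png

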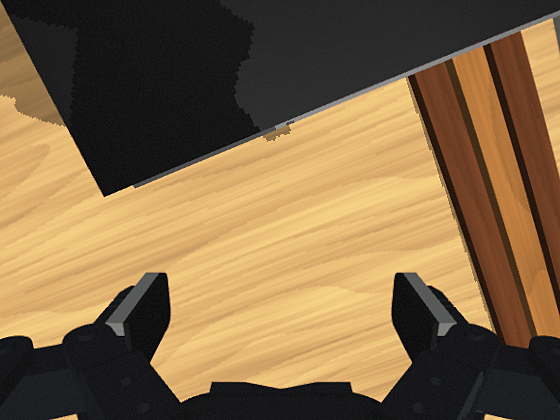

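```bash
cat > h.py <<'E'
import numpy as np,cv2
from rig import env,eyes
def ray(n,uv):
    p=eyes.camera_params(n);K=p["intrinsics"]
    d=np.array([(uv[0]-K[0,2])/K[0,0],(uv[1]-K[1,2])/K[1,1]]);rd=np.hypot(*d);r=rd
    for _ in range(30): r=rd/(1+p["k1"]*r*r)
    d=d*(r/rd) if rd>0 else d
    c=np.array([d[0],d[1],1.])
    if n=="wrist":
        s=env.observe();M=p["mount"];R=s["tool_rot"];
        o=s["position"]+R@M[:3,3];v=R@(M[:3,:3]@c)
    else:
        o=-p["R"].T@p["t"];v=p["R"].T@c
    return o,v/np.linalg.norm(v)
def onz(n,uv,z):
    o,v=ray(n,uv);return o+v*(z-o[2])/v[2]
def tri(a,b):
    (o1,v1),(o2,v2)=a,b
    t=np.linalg.lstsq(np.c_[v1,-v2],o2-o1,rcond=None)[0]
    p,q=o1+v1*t[0],o2+v2*t[1];return (p+q)/2,np.linalg.norm(p-q)
def proj(n,X):
    p=eyes.camera_params(n);K=p["intrinsics"];X=np.asarray(X,float)
    if n=="wrist":
        s=env.observe();M=p["mount"];c=M[:3,:3].T@(s["tool_rot"].T@(X-s["position"])-M[:3,3])
    else:c=p["R"]@X+p["t"]
    d=c[:2]/c[2];d=d*(1+p["k1"]*(d@d));return K[:2,:2].diagonal()*d+K[:2,2]
E
python3 - <<'E'
import cv2
t=cv2.imread('pics/top0.png');s=cv2.imread('pics/side0.png')
cv2.imwrite('pics/t1.png',cv2.resize(t[140:240,100:300],None,fx=4,fy=4,interpolation=cv2.INTER_CUBIC))
cv2.imwrite('pics/s1.png',cv2.resize(s[130:250,200:320],None,fx=5,fy=5,interpolation=cv2.INTER_CUBIC))
E
```

```text
(no output)
```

View pics/t1.png

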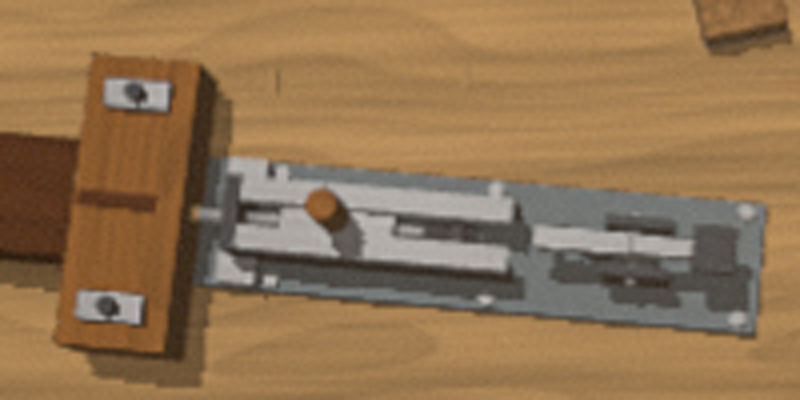

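View pics/s1.png

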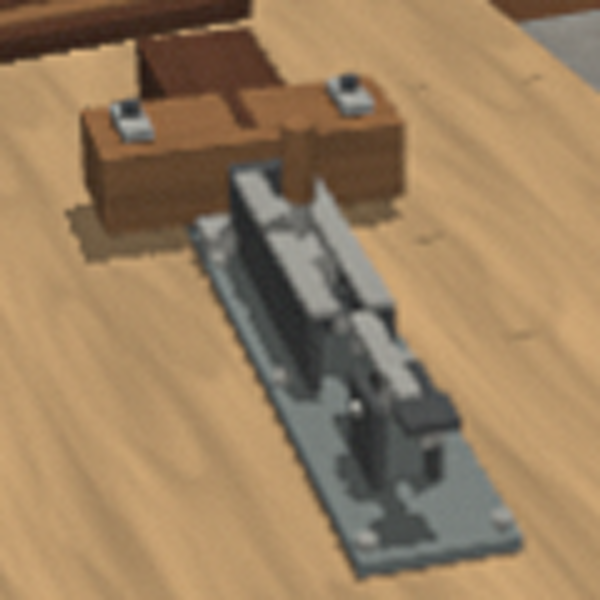

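The top view shows plate end corners near pixel (291.5,190.8) and (288.5,223.8), the handle top near (180.5,191.8), and the pad near (279,202). The side view shows the handle at about (259,163).

Run:
```python
from h import *
f=lambda u,v:(100+u/4,140+v/4)
for nm,uv,z in [("c1",(766,203),.012),("c2",(754,335),.012),("handle top",(322,207),.14),("pad",(716,252),.086),("railA0",(517,200),.071),("railB0",(506,272),.071),("railA1",(240,172),.071),("railB1",(232,250),.071),("peg",(192,213),.051)]:
    print(nm,onz("top",f(*uv),z).round(4))
g=lambda u,v:(200+u/5,130+v/5)
for nm,uv,z in [("c1",(522,545),.012),("c2",(360,575),.012),("handle top",(298,128),.14),("pad",(430,415),.086)]:
    print(nm,onz("side",g(*uv),z).round(4))
```

```text
c1 [ 0.6145 -0.1234  0.012 ]
c2 [ 0.5143 -0.1115  0.012 ]
handle top [0.5977 0.1907 0.14  ]
pad [ 0.5666 -0.0845  0.086 ]
railA0 [0.6113 0.0598 0.071 ]
railB0 [0.5583 0.0685 0.071 ]
railA1 [0.6382 0.2653 0.071 ]
railB1 [0.58   0.2708 0.071 ]
peg [0.6121 0.3063 0.051 ]
c1 [ 0.6096 -0.1348  0.012 ]
c2 [ 0.5129 -0.1265  0.012 ]
handle top [0.5974 0.1779 0.14  ]
pad [ 0.5686 -0.0949  0.086 ]
```

```bash
cat >> h.py <<'E'
D=np.array([0.1184,0.993,0]);D/=np.linalg.norm(D)
O=np.array([0.5842,0.0592,0])
def Rt(D=D):
    z=np.array([0,0,-1.]);return np.c_[D,np.cross(z,D),z]
def W(x,y=0,z=0): return O+D*x+np.array([-D[1],D[0],0])*y+np.array([0,0,z])
def row(P,R=None):
    from scipy.spatial.transform import Rotation as Q
    s=env.observe();T=s["tool_rot"];R=Rt() if R is None else R
    d=T.T@(np.asarray(P)-s["position"])/.75;a=Q.from_matrix(T.T@R).as_rotvec()/np.pi
    print(np.r_[d,a].round(4).tolist())
E
python3 - <<'E'
from h import *
print(W(130,0,0)/1); row(W(.130,0,.30)); print(W(.13,0,.3))
E
```

```text
[ 15.97568008 129.14483956   0.        ]
[-0.6473, -0.201, -0.1355, -0.0003, 0.0001, 0.4156]
[0.59959148 0.18828564 0.3       ]
```

Request:
jog_arm:
  deltas: [-0.6473,-0.201,-0.1355,0,0,0.4156,-1,-0.6473,-0.201,-0.1355,0,0,0.4156,-1,-0.6473,-0.201,-0.1355,0,0,0.4156,-1,-0.6473,-0.201,-0.1355,0,0,0.4156,-1,-0.6473,-0.201,-0.1355,0,0,0.4156,-1,-0.6473,-0.201,-0.1355,0,0,0.4156,-1,-0.6473,-0.201,-0.1355,0,0,0.4156,-1,-0.6473,-0.201,-0.1355,0,0,0.4156,-1,-0.6473,-0.201,-0.1355,0,0,0.4156,-1,-0.6473,-0.201,-0.1355,0,0,0.4156,-1,-0.6473,-0.201,-0.1355,0,0,0.4156,-1,-0.6473,-0.201,-0.1355,0,0,0.4156,-1]
  grip_force: 60

```text
time_s: 1.15
position: [0.5868, 0.1982, 0.297]
tool_rot: [[0.122, 0.993, -0.001], [0.993, -0.122, 0.0], [-0.0, -0.001, -1.0]]
ft_force: [-0.0, 0.4, 0.8]
grip_width: 0.0853
```

Request:
jog_arm:
  deltas: [0,0,0,0,0,0,-1,0,0,0,0,0,0,-1]

```text
time_s: 1.32
position: [0.5869, 0.1982, 0.2958]
tool_rot: [[0.121, 0.993, -0.001], [0.993, -0.121, -0.0], [-0.0, -0.001, -1.0]]
ft_force: [-1.0, 0.6, -0.5]
grip_width: 0.085
```

Run:
```python
from h import *
s=env.observe();print(s["time_s"],s["position"],s["q"].round(1),s["ft_force"].round(1))
im=eyes.get_image("wrist");cv2.imwrite("pics/w1.png",im[:,:,::-1])
```

```text
1.3167 [0.58693758 0.19818968 0.2958333 ] [  7.7  27.   50.2   0.  102.8  14.7] [-1.   0.6 -0.5]
```

View pics/w1.png

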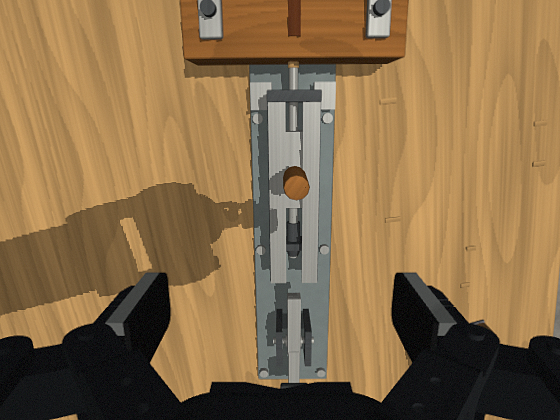

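Run:
```python
import cv2
t=cv2.imread('pics/w1.png')
cv2.imwrite('pics/w1a.png',cv2.resize(t[50:200,200:390],None,fx=4,fy=4,interpolation=cv2.INTER_CUBIC))
cv2.imwrite('pics/w1b.png',cv2.resize(t[235:385,200:390],None,fx=4,fy=4,interpolation=cv2.INTER_CUBIC))
```

```text
(no output)
```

View pics/w1a.png

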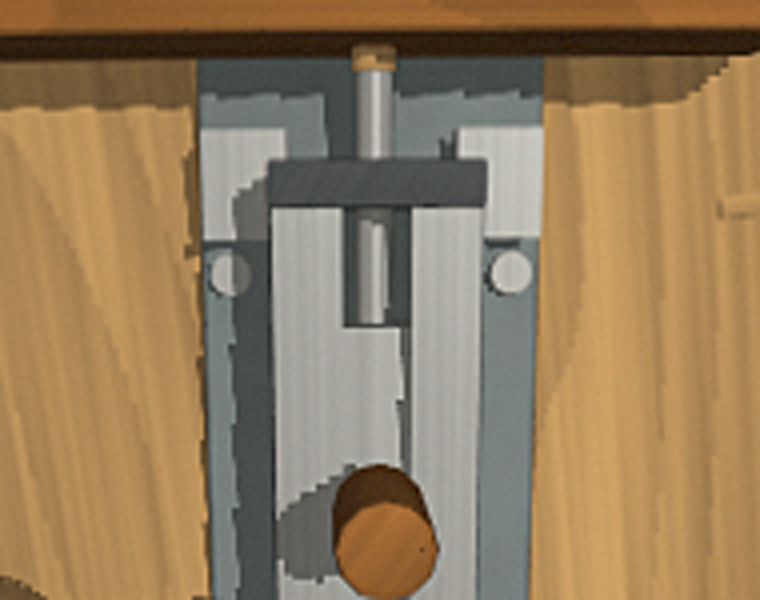

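View pics/w1b.png

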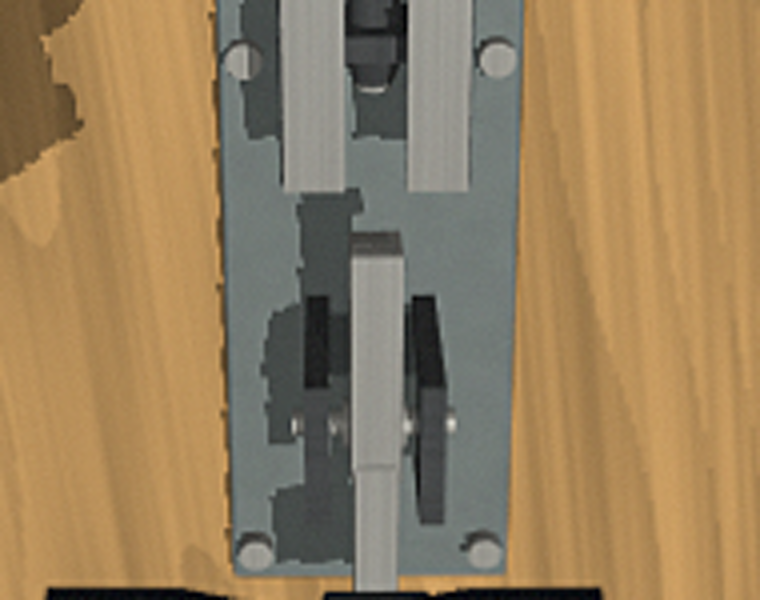

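Run:
```python
from h import *
A=lambda u,v:(200+u/4,50+v/4);B=lambda u,v:(200+u/4,235+v/4)
P=lambda uv,z:onz("wrist",uv,z)
r=(P(B(284,191),.071)+P(B(469,191),.071))/2; n=(P(A(269,160),.072)+P(A(487,159),.072))/2
h=P(A(386,550),.14)
d=n-r;L=np.linalg.norm(d[:2]);d[2]=0;d/=np.linalg.norm(d)
print("rear",r,"nose",n,"len(215)",L,"dir",d)
o1=r-d*.005;o2=n-d*.220
print("origin",o1,o2)
o=(o1+o2)/2;lat=np.array([-d[1],d[0],0])
for nm,p in [("handle",h),("tailend",P(B(374,92),.045)),("collar front",P(B(374,0),.05)),("cover rear edge",P(A(375,325),.071)),("peghead",P(A(373,70),.048)),("face",P(A(373,45),.048)),("hook",P(B(376,256),.06)),("armstep",P(B(376,465),.066))]:
    print(nm,(p-o)@d,(p-o)@lat)
```

```text
rear [0.58552873 0.06683682 0.071     ] nose [0.60976542 0.28022471 0.072     ] len(215) 0.21475988288139988 dir [0.11285482 0.99361149 0.        ]
origin [0.58496445 0.06186876 0.071     ] [0.58493736 0.06163018 0.072     ]
handle 0.1334700896498222 0.0004413818763085776
tailend 0.025397379267540612 -6.417058788088226e-05
collar front 0.05683411277923421 0.00014321309178730134
cover rear edge 0.17860626114401076 0.0006953756210259784
peghead 0.2435049849298551 0.0005171574235873496
face 0.2497411266797039 0.0005182778910441367
hook -0.02213140481749685 -0.000273025895458826
armstep -0.09223153852221261 -0.00023817628910618072
```

```bash
sed -i 's/^D=.*/D=np.array([0.1129,0.9936,0])/; s/^O=.*/O=np.array([0.5850,0.0612,0])/' h.py; sed -i 's/^D=np.*/&;D\/=np.linalg.norm(D)/' h.py
python3 - <<'E'
from h import *
row(W(.132,0,.15)); row(W(.132,0,.097))
E
```

```text
[-0.0071, 0.02, 0.1948, -0.0004, 0.0, -0.0021]
[-0.0071, 0.0201, 0.2655, -0.0004, 0.0, -0.0021]
```

Request:
jog_arm:
  deltas: [-0.0071,0.02,0,0,0,-0.002,-1,-0.0071,0.02,0.05,0,0,-0.002,-1,-0.0071,0.02,0.1,0,0,-0.002,-1,-0.0071,0.02,0.14,0,0,-0.002,-1,-0.0071,0.02,0.14,0,0,-0.002,-1,-0.0071,0.02,0.14,0,0,-0.002,-1]

```text
time_s: 1.87
position: [0.5989, 0.1937, 0.1918]
tool_rot: [[0.111, 0.994, -0.002], [0.994, -0.111, -0.0], [-0.0, -0.002, -1.0]]
ft_force: [-0.5, 0.7, 0.0]
grip_width: 0.0857
```

Run:
```python
from h import *
s=env.observe();print(s["time_s"],s["position"],s["ft_force"].round(1))
im=eyes.get_image("wrist");cv2.imwrite("pics/w2.png",im[:,:,::-1])
row(W(.132,0,.097))
```

```text
1.8667 [0.59887657 0.19371205 0.19184011] [-0.5  0.7  0. ]
[-0.0018, -0.0002, 0.129, 0.0006, -0.0002, 0.0007]
```

View pics/w2.png

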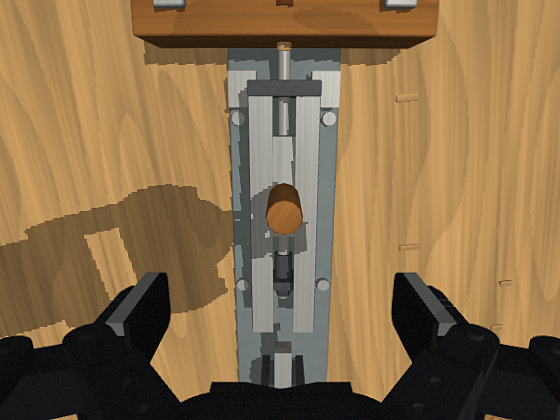

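The handle top is at about (284,217), centred between the fingers.

Run:
```python
from h import *
lat=np.array([-D[1],D[0],0])
for z in(.14,):
  p=onz("wrist",(284.5,217),z);print(p,(p-O)@D,(p-O)@lat)
p=onz("wrist",(284,293),.045);print((p-O)@D)
p=onz("wrist",(284,257),.054);print((p-O)@D)
```

```text
[0.60260153 0.19290602 0.14      ] 0.13285115504967768 -0.0026192872942650595
0.02905173693802874
0.0697733466304123
```

Request:
jog_arm:
  deltas: [-0.0025,0,0.05,0,0,0,-1,-0.0025,0,0.09,0,0,0,-1,-0.0025,0,0.127,0,0,0,-1,-0.0025,0,0.127,0,0,0,-1,-0.0025,0,0.127,0,0,0,-1,-0.0025,0,0.127,0,0,0,-1]

```text
time_s: 2.42
position: [0.6014, 0.1914, 0.1]
tool_rot: [[0.112, 0.994, 0.005], [0.994, -0.112, 0.001], [0.001, 0.005, -1.0]]
ft_force: [0.6, 0.2, 0.5]
grip_width: 0.0857
```

Request:
jog_arm:
  deltas: [0,0,0.003,0,0,0,-0.2,0,0,0.003,0,0,0,0.2,0,0,0.003,0,0,0,0.4,0,0,0.003,0,0,0,0.6,0,0,0.003,0,0,0,0.8,0,0,0.003,0,0,0,1,0,0,0.003,0,0,0,1,0,0,0.003,0,0,0,1]
  grip_force: 50

```text
time_s: 3.08
position: [0.6003, 0.1909, 0.095]
tool_rot: [[0.112, 0.994, 0.002], [0.994, -0.112, 0.0], [0.0, 0.002, -1.0]]
ft_force: [1.0, -0.5, 4.3]
grip_width: 0.022
```

Run:
```python
from h import *
s=env.observe();print(s["time_s"],s["position"],s["ft_force"].round(1),s["grip_width"],(s["position"]-O)@D)
im=eyes.get_image("wrist");cv2.imwrite("pics/w3.png",im[:,:,::-1])
```

```text
3.0833 [0.60031538 0.19085158 0.09501708] [ 1.  -0.5  4.3] 0.02202024599268818 0.13055173635972042
```

View pics/w3.png

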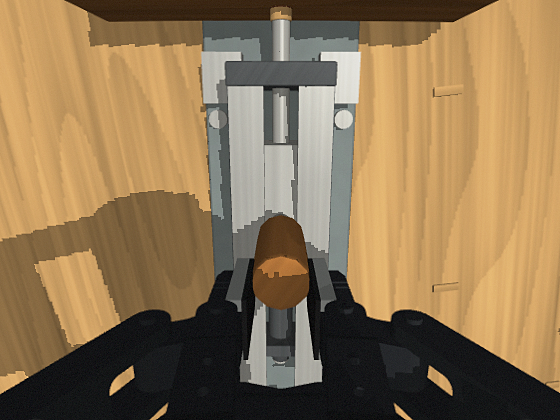

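Request:
jog_arm:
  deltas: [-0.003,0,0,0,0,0,1,-0.007,0,0,0,0,0,1,-0.011,0,0,0,0,0,1,-0.015,0,0,0,0,0,1,-0.019,0,0,0,0,0,1,-0.023,0,0,0,0,0,1,-0.027,0,0,0,0,0,1,-0.027,0,0,0,0,0,1,-0.027,0,0,0,0,0,1]

```text
time_s: 3.88
position: [0.5982, 0.1724, 0.095]
tool_rot: [[0.112, 0.994, 0.003], [0.994, -0.112, 0.003], [0.004, 0.002, -1.0]]
ft_force: [4.3, 7.4, 4.9]
grip_width: 0.0219
```

```bash
cat > st.py <<'E'
from h import *
s=env.observe();lat=np.array([-D[1],D[0],0])
print(s["time_s"],"x %.2f lat %.2f z %.2f"%tuple(1e3*np.array([(s["position"]-O)@D,(s["position"]-O)@lat,s["position"][2]])),"F",(s["ft_force"]@D).round(2),(s["ft_force"]@lat).round(2),s["ft_force"][2].round(2),"tq",s["wrist_torque"].round(2),s["grip_width"].round(4))
E
python3 st.py
```

```text
Traceback (most recent call last):
  File "st.py", line 3, in <module>
    print(s["time_s"],"x %.2f lat %.2f z %.2f"%tuple(1e3*np.array([(s["position"]-O)@D,(s["position"]-O)@lat,s["position"][2]])),"F",(s["ft_force"]@D).round(2),(s["ft_force"]@lat).round(2),s["ft_force"][2].round(2),"tq",s["wrist_torque"].round(2),s["grip_width"].round(4))
                                                                                                                                                                                                                                                       ^^^^^^^^^^^^^^^^^^^^^
AttributeError: 'float' object has no attribute 'round'
```

```bash
sed -i 's/s\["grip_width"\].round(4)/round(s["grip_width"],4)/' st.py; python3 st.py
```

```text
3.8833 x 112.00 lat -0.56 z 95.01 F 7.86 -3.45 4.89 tq [ 1.37 -0.58  0.01] 0.0219
```

Request:
jog_arm:
  deltas: [-0.003,0.001,0,0,0,0,1,-0.006,0.001,0,0,0,0,1,-0.009,0.001,0,0,0,0,1,-0.012,0.001,0,0,0,0,1,-0.012,0.001,0,0,0,0,1]

```text
time_s: 4.3
position: [0.5973, 0.1638, 0.095]
tool_rot: [[0.111, 0.994, 0.001], [0.994, -0.111, 0.004], [0.004, 0.001, -1.0]]
ft_force: [0.7, 9.2, 5.7]
grip_width: 0.0217
```

```bash
python3 st.py
```

```text
4.3 x 103.31 lat -0.61 z 94.98 F 9.23 0.39 5.69 tq [ 1.64 -0.15 -0.03] 0.0217
```

Request:
jog_arm:
  deltas: [-0.002,0,0,0,0,0,1,-0.004,0,0,0,0,0,1,-0.004,0,0,0,0,0,1]

```text
time_s: 4.55
position: [0.597, 0.161, 0.095]
tool_rot: [[0.111, 0.994, 0.001], [0.994, -0.111, 0.004], [0.004, 0.001, -1.0]]
ft_force: [-0.2, 9.9, 5.4]
grip_width: 0.0221
```

```bash
python3 st.py
```

```text
4.55 x 100.54 lat -0.61 z 94.98 F 9.81 1.36 5.42 tq [ 1.75 -0.15  0.03] 0.0221
```

Request:
jog_arm:
  deltas: [-0.002,0,0,0,0,0,1,-0.003,0,0,0,0,0,1,-0.003,0,0,0,0,0,1]

```text
time_s: 4.8
position: [0.5967, 0.159, 0.095]
tool_rot: [[0.111, 0.994, 0.001], [0.994, -0.111, 0.004], [0.005, 0.001, -1.0]]
ft_force: [0.4, 11.9, 5.8]
grip_width: 0.0217
```

```bash
python3 st.py
```

```text
4.8 x 98.45 lat -0.59 z 94.98 F 11.86 0.94 5.78 tq [ 1.78 -0.18  0.02] 0.0217
```

Request:
jog_arm:
  deltas: [-0.002,0,0,0,0,0,1,-0.0035,0,0,0,0,0,1,-0.0035,0,0,0,0,0,1]

```text
time_s: 5.05
position: [0.5964, 0.1564, 0.095]
tool_rot: [[0.111, 0.994, 0.001], [0.994, -0.111, 0.005], [0.005, 0.001, -1.0]]
ft_force: [0.8, 11.9, 5.8]
grip_width: 0.0217
```

```bash
python3 st.py
```

```text
5.05 x 95.87 lat -0.59 z 94.97 F 11.92 0.6 5.76 tq [ 1.82 -0.19  0.02] 0.0217
```

Request:
jog_arm:
  deltas: [-0.002,0,0,0,0,0,1,-0.0035,0,0,0,0,0,1,-0.0035,0,0,0,0,0,1]

```text
time_s: 5.3
position: [0.5961, 0.1538, 0.095]
tool_rot: [[0.111, 0.994, 0.001], [0.994, -0.111, 0.005], [0.005, 0.001, -1.0]]
ft_force: [1.3, 11.4, 5.7]
grip_width: 0.0214
```

```bash
python3 st.py
```

```text
5.3 x 93.30 lat -0.60 z 94.97 F 11.52 -0.03 5.68 tq [ 1.88 -0.21 -0.03] 0.0214
```

Request:
jog_arm:
  deltas: [-0.002,0,0,0,0,0,1,-0.0035,0,0,0,0,0,1,-0.0035,0,0,0,0,0,1]

```text
time_s: 5.55
position: [0.5958, 0.1514, 0.095]
tool_rot: [[0.111, 0.994, 0.001], [0.994, -0.111, 0.005], [0.005, 0.001, -1.0]]
ft_force: [1.4, 12.0, 6.0]
grip_width: 0.0216
```

```bash
python3 st.py
```

```text
5.55 x 90.80 lat -0.57 z 94.99 F 12.05 -0.08 5.97 tq [ 1.95 -0.16 -0.01] 0.0216
```

Request:
jog_arm:
  deltas: [-0.002,0,0,0,0,0,1,-0.0035,0,0,0,0,0,1,-0.0035,0,0,0,0,0,1]

```text
time_s: 5.8
position: [0.5955, 0.1488, 0.095]
tool_rot: [[0.111, 0.994, 0.001], [0.994, -0.111, 0.005], [0.005, 0.001, -1.0]]
ft_force: [1.8, 11.9, 6.6]
grip_width: 0.0218
```

```bash
python3 st.py
```

```text
5.8 x 88.24 lat -0.57 z 94.95 F 12.06 -0.42 6.62 tq [ 2.01 -0.24  0.01] 0.0218
```

Request:
jog_arm:
  deltas: [-0.002,0,0,0,0,0,1,-0.0035,0,0,0,0,0,1,-0.0035,0,0,0,0,0,1]

```text
time_s: 6.05
position: [0.5953, 0.1463, 0.095]
tool_rot: [[0.111, 0.994, 0.002], [0.994, -0.111, 0.005], [0.005, 0.001, -1.0]]
ft_force: [1.4, 12.7, 5.5]
grip_width: 0.022
```

```bash
python3 st.py;python3 - <<'E'
from h import *
cv2.imwrite("pics/side4.png",cv2.resize(eyes.get_image("side")[130:250,200:320],None,fx=5,fy=5,interpolation=cv2.INTER_CUBIC)[:,:,::-1])
E
```

```text
6.05 x 85.69 lat -0.60 z 94.99 F 12.76 0.03 5.48 tq [ 2.06 -0.18 -0.01] 0.022
```

View pics/side4.png

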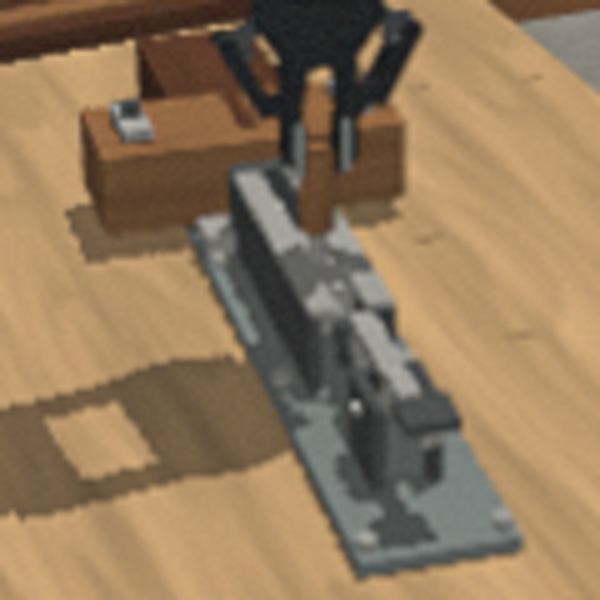

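The side view shows the handle between the fingers and the sear still level. The force hasn't started to climb yet.

Request:
jog_arm:
  deltas: [-0.002,0,0,0,0,0,1,-0.0035,0,0,0,0,0,1,-0.0035,0,0,0,0,0,1]

```text
time_s: 6.35
position: [0.595, 0.1437, 0.095]
tool_rot: [[0.111, 0.994, 0.002], [0.994, -0.111, 0.005], [0.005, 0.001, -1.0]]
ft_force: [1.3, 12.8, 5.1]
grip_width: 0.021
```

```bash
python3 st.py
```

```text
6.35 x 83.14 lat -0.60 z 94.97 F 12.89 0.19 5.06 tq [ 2.2  -0.24 -0.07] 0.021
```

Request:
jog_arm:
  deltas: [-0.002,0,0,0,0,0,1,-0.0035,0,0,0,0,0,1,-0.0035,0,0,0,0,0,1]

```text
time_s: 6.6
position: [0.5947, 0.1412, 0.095]
tool_rot: [[0.111, 0.994, 0.002], [0.994, -0.111, 0.005], [0.005, 0.001, -1.0]]
ft_force: [0.6, 13.2, 6.0]
grip_width: 0.0215
```

```bash
python3 st.py
```

```text
6.6 x 80.60 lat -0.58 z 94.96 F 13.16 0.85 5.98 tq [ 2.27 -0.14 -0.05] 0.0215
```

Request:
jog_arm:
  deltas: [-0.002,0,0,0,0,0,1,-0.003,0,0,0,0,0,1,-0.003,0,0,0,0,0,1]

```text
time_s: 6.85
position: [0.5944, 0.1392, 0.0949]
tool_rot: [[0.111, 0.994, 0.002], [0.994, -0.111, 0.006], [0.006, 0.001, -1.0]]
ft_force: [1.7, 14.5, 5.8]
grip_width: 0.0216
```

```bash
python3 st.py
```

```text
6.85 x 78.56 lat -0.57 z 94.95 F 14.57 -0.02 5.8 tq [ 2.35 -0.24 -0.02] 0.0216
```

Request:
jog_arm:
  deltas: [-0.002,0,0,0,0,0,1,-0.003,0,0,0,0,0,1,-0.003,0,0,0,0,0,1]

```text
time_s: 7.1
position: [0.5943, 0.1378, 0.095]
tool_rot: [[0.111, 0.994, 0.002], [0.994, -0.111, 0.007], [0.007, 0.001, -1.0]]
ft_force: [3.1, 18.3, 6.2]
grip_width: 0.0214
```

```bash
python3 st.py
```

```text
7.1 x 77.17 lat -0.57 z 94.95 F 18.54 -0.96 6.2 tq [ 3.02 -0.4  -0.04] 0.0214
```

Request:
jog_arm:
  deltas: [-0.001,0,0,0,0,0,1,-0.002,0,0,0,0,0,1,-0.002,0,0,0,0,0,1]

```text
time_s: 7.35
position: [0.5942, 0.1365, 0.095]
tool_rot: [[0.111, 0.994, 0.002], [0.994, -0.111, 0.007], [0.008, 0.001, -1.0]]
ft_force: [3.0, 19.0, 4.5]
grip_width: 0.0216
```

```bash
python3 st.py
```

```text
7.35 x 75.85 lat -0.61 z 94.97 F 19.19 -0.86 4.49 tq [ 3.23 -0.39 -0.02] 0.0216
```

Request:
jog_arm:
  deltas: [-0.001,0,0,0,0,0,1,-0.002,0,0,0,0,0,1,-0.002,0,0,0,0,0,1]

```text
time_s: 7.6
position: [0.594, 0.1351, 0.095]
tool_rot: [[0.111, 0.994, 0.002], [0.994, -0.111, 0.008], [0.008, 0.001, -1.0]]
ft_force: [2.4, 19.2, 4.9]
grip_width: 0.0217
```

```bash
python3 st.py
```

```text
7.6 x 74.44 lat -0.58 z 94.97 F 19.35 -0.19 4.86 tq [ 3.22 -0.38 -0.07] 0.0217
```

Request:
jog_arm:
  deltas: [-0.001,0,0,0,0,0,1,-0.002,0,0,0,0,0,1,-0.002,0,0,0,0,0,1]

```text
time_s: 7.85
position: [0.5938, 0.1336, 0.0949]
tool_rot: [[0.111, 0.994, 0.002], [0.994, -0.111, 0.008], [0.008, 0.001, -1.0]]
ft_force: [2.6, 19.3, 5.3]
grip_width: 0.0216
```

```bash
python3 st.py
```

```text
7.85 x 72.97 lat -0.54 z 94.95 F 19.52 -0.41 5.25 tq [ 3.25 -0.4   0.  ] 0.0216
```

The force jumped by about 4 N at x≈77, so the hook is now climbing. I expect the catch near x≈60.

Request:
jog_arm:
  deltas: [-0.0015,0,0,0,0,0,1,-0.0025,0,0,0,0,0,1,-0.0025,0,0,0,0,0,1]

```text
time_s: 8.1
position: [0.5936, 0.1318, 0.095]
tool_rot: [[0.111, 0.994, 0.002], [0.994, -0.111, 0.008], [0.008, 0.001, -1.0]]
ft_force: [2.6, 18.9, 5.3]
grip_width: 0.0215
```

```bash
python3 st.py
```

```text
8.1 x 71.12 lat -0.58 z 94.98 F 19.11 -0.49 5.3 tq [ 3.34 -0.4  -0.  ] 0.0215
```

Request:
jog_arm:
  deltas: [-0.0015,0,0,0,0,0,1,-0.0025,0,0,0,0,0,1,-0.0025,0,0,0,0,0,1]

```text
time_s: 8.35
position: [0.5934, 0.13, 0.095]
tool_rot: [[0.111, 0.994, 0.002], [0.994, -0.111, 0.008], [0.008, 0.001, -1.0]]
ft_force: [3.1, 19.8, 4.5]
grip_width: 0.0219
```

```bash
python3 st.py
```

```text
8.35 x 69.28 lat -0.57 z 94.96 F 20.07 -0.87 4.54 tq [ 3.32 -0.4   0.01] 0.0219
```

Request:
jog_arm:
  deltas: [-0.0015,0,0,0,0,0,1,-0.002,0,0,0,0,0,1,-0.002,0,0,0,0,0,1]

```text
time_s: 8.6
position: [0.5932, 0.1282, 0.095]
tool_rot: [[0.111, 0.994, 0.002], [0.994, -0.111, 0.007], [0.007, 0.001, -1.0]]
ft_force: [1.9, 18.0, 4.5]
grip_width: 0.0217
```

```bash
python3 st.py
```

```text
8.6 x 67.52 lat -0.56 z 94.96 F 18.11 0.12 4.53 tq [ 3.11 -0.33 -0.02] 0.0217
```

Request:
jog_arm:
  deltas: [-0.001,0,0,0,0,0,1,-0.0015,0,0,0,0,0,1,-0.0015,0,0,0,0,0,1]

```text
time_s: 8.85
position: [0.593, 0.1269, 0.095]
tool_rot: [[0.111, 0.994, 0.002], [0.994, -0.111, 0.007], [0.007, 0.001, -1.0]]
ft_force: [2.0, 18.0, 5.6]
grip_width: 0.0217
```

```bash
python3 st.py
```

```text
8.85 x 66.21 lat -0.56 z 94.97 F 18.1 0.06 5.56 tq [ 2.96 -0.37  0.01] 0.0217
```

Request:
jog_arm:
  deltas: [-0.0012,0,0,0,0,0,1,-0.0012,0,0,0,0,0,1,-0.0012,0,0,0,0,0,1]

```text
time_s: 9.1
position: [0.5929, 0.1259, 0.095]
tool_rot: [[0.111, 0.994, 0.002], [0.994, -0.111, 0.007], [0.007, 0.001, -1.0]]
ft_force: [2.2, 16.7, 5.5]
grip_width: 0.0214
```

```bash
python3 st.py
```

```text
9.1 x 65.22 lat -0.58 z 94.96 F 16.89 -0.28 5.5 tq [ 2.93 -0.38 -0.01] 0.0214
```

Request:
jog_arm:
  deltas: [-0.0012,0,0,0,0,0,1,-0.0012,0,0,0,0,0,1,-0.0012,0,0,0,0,0,1]

```text
time_s: 9.35
position: [0.5928, 0.125, 0.0949]
tool_rot: [[0.111, 0.994, 0.002], [0.994, -0.111, 0.007], [0.007, 0.001, -1.0]]
ft_force: [1.3, 16.6, 5.2]
grip_width: 0.0216
```

```bash
python3 st.py
```

```text
9.35 x 64.31 lat -0.57 z 94.95 F 16.61 0.58 5.16 tq [ 2.8  -0.38 -0.05] 0.0216
```

Run:
```python
from h import *
im=eyes.get_image("side");cv2.imwrite("pics/side5raw.png",im[:,:,::-1])
a=cv2.resize(cv2.imread("pics/side0.png")[185:235,255:305],None,fx=8,fy=8,interpolation=cv2.INTER_CUBIC)
b=cv2.resize(im[185:235,255:305,::-1],None,fx=8,fy=8,interpolation=cv2.INTER_CUBIC)
cv2.imwrite("pics/cmp5.png",np.hstack([a,b]))
```

```text
(no output)
```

View pics/cmp5.png

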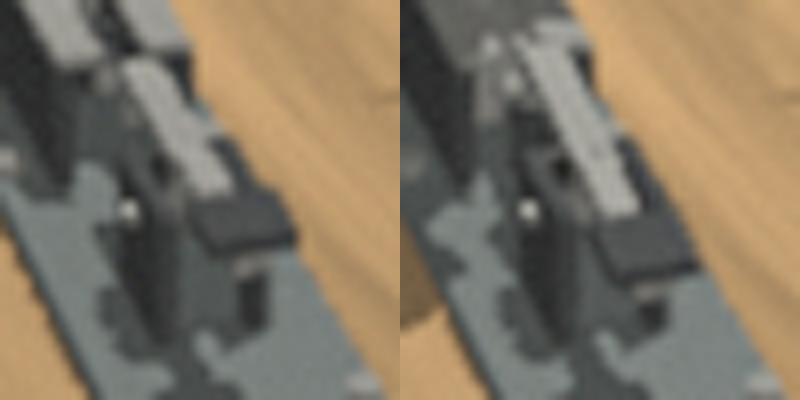

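In the right half the thumb pad is about 3–4 px lower (edge at y≈275 against 245), so the hook is still up on the collar. I'll keep drawing back and use this as the check for the catch.

Request:
jog_arm:
  deltas: [-0.0012,0,0,0,0,0,1,-0.0012,0,0,0,0,0,1,-0.0012,0,0,0,0,0,1]

```text
time_s: 9.65
position: [0.5927, 0.1242, 0.095]
tool_rot: [[0.111, 0.994, 0.002], [0.994, -0.111, 0.007], [0.007, 0.001, -1.0]]
ft_force: [1.5, 16.7, 6.2]
grip_width: 0.0215
```

```bash
python3 st.py
```

```text
9.65 x 63.43 lat -0.58 z 94.95 F 16.8 0.45 6.2 tq [ 2.92 -0.38 -0.01] 0.0215
```

Request:
jog_arm:
  deltas: [-0.0012,0,0,0,0,0,1,-0.0012,0,0,0,0,0,1,-0.0012,0,0,0,0,0,1]

```text
time_s: 9.9
position: [0.5926, 0.1233, 0.095]
tool_rot: [[0.111, 0.994, 0.002], [0.994, -0.111, 0.007], [0.007, 0.001, -1.0]]
ft_force: [2.3, 18.4, 5.4]
grip_width: 0.0218
```

```bash
python3 st.py
```

```text
9.9 x 62.56 lat -0.56 z 94.95 F 18.5 -0.18 5.41 tq [ 2.92 -0.36  0.02] 0.0218
```

Request:
jog_arm:
  deltas: [-0.0012,0,0,0,0,0,1,-0.0012,0,0,0,0,0,1,-0.0012,0,0,0,0,0,1]

```text
time_s: 10.15
position: [0.5925, 0.1224, 0.095]
tool_rot: [[0.111, 0.994, 0.002], [0.994, -0.111, 0.007], [0.007, 0.001, -1.0]]
ft_force: [1.3, 17.4, 5.9]
grip_width: 0.0218
```

```bash
python3 st.py
cat > cmp.py <<'E'
import sys
from h import *
im=eyes.get_image("side");cv2.imwrite(f"pics/side{sys.argv[1]}raw.png",im[:,:,::-1])
c=lambda a:cv2.resize(a[185:235,255:305],None,fx=5,fy=5,interpolation=cv2.INTER_CUBIC)
cv2.imwrite(f"pics/cmp{sys.argv[1]}.png",np.hstack([c(cv2.imread("pics/side0.png")),c(cv2.imread("pics/side5raw.png")),c(im[:,:,::-1])]))
E
python3 cmp.py 6
```

```text
10.15 x 61.69 lat -0.58 z 94.97 F 17.41 0.68 5.93 tq [ 2.88 -0.35 -0.  ] 0.0218
```

View pics/cmp6.png

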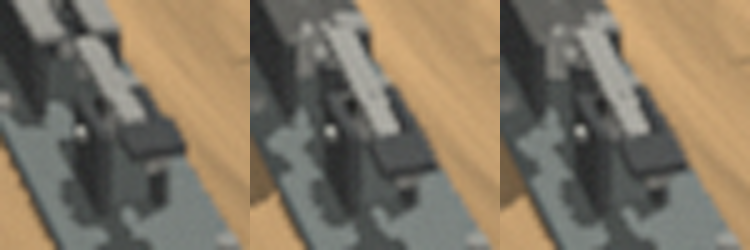

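The hook is still up, so I'm continuing.

Request:
jog_arm:
  deltas: [-0.0012,0,0,0,0,0,1,-0.0012,0,0,0,0,0,1,-0.0012,0,0,0,0,0,1]

```text
time_s: 10.45
position: [0.5924, 0.1216, 0.0949]
tool_rot: [[0.111, 0.994, 0.002], [0.994, -0.111, 0.007], [0.007, 0.001, -1.0]]
ft_force: [2.3, 17.9, 5.3]
grip_width: 0.0215
```

```bash
python3 st.py
```

```text
10.45 x 60.85 lat -0.56 z 94.95 F 18.09 -0.31 5.31 tq [ 2.98 -0.4  -0.04] 0.0215
```

Request:
jog_arm:
  deltas: [-0.0012,0,0,0,0,0,1,-0.0012,0,0,0,0,0,1,-0.0012,0,0,0,0,0,1]

```text
time_s: 10.7
position: [0.5923, 0.1206, 0.095]
tool_rot: [[0.111, 0.994, 0.002], [0.994, -0.111, 0.007], [0.007, 0.001, -1.0]]
ft_force: [2.2, 18.4, 5.4]
grip_width: 0.0215
```

```bash
python3 st.py; python3 cmp.py 7
```

```text
10.7 x 59.89 lat -0.57 z 94.95 F 18.51 -0.1 5.44 tq [ 2.96 -0.36 -0.07] 0.0215
```

View pics/cmp7.png

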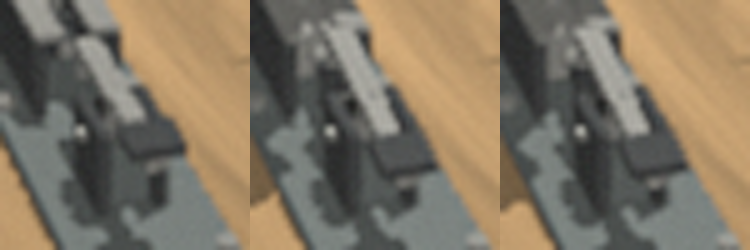

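Request:
jog_arm:
  deltas: [-0.0012,0,0,0,0,0,1,-0.0012,0,0,0,0,0,1,-0.0012,0,0,0,0,0,1]

```text
time_s: 11.0
position: [0.5922, 0.1197, 0.095]
tool_rot: [[0.111, 0.994, 0.002], [0.994, -0.111, 0.007], [0.007, 0.001, -1.0]]
ft_force: [2.1, 17.5, 5.9]
grip_width: 0.0215
```

```bash
python3 st.py; python3 cmp.py 8
```

```text
11.0 x 58.90 lat -0.58 z 94.95 F 17.59 -0.1 5.89 tq [ 2.92 -0.34 -0.02] 0.0215
```

View pics/cmp8.png

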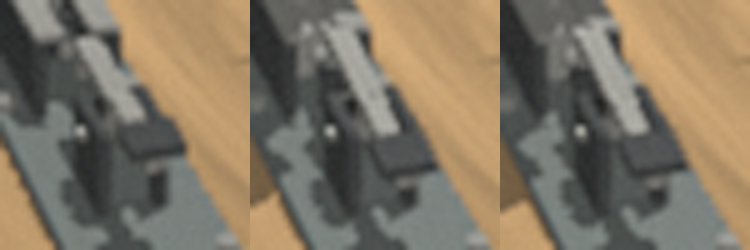

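Request:
jog_arm:
  deltas: [-0.0012,0,0,0,0,0,1,-0.0012,0,0,0,0,0,1,-0.0012,0,0,0,0,0,1]

```text
time_s: 11.3
position: [0.5921, 0.1187, 0.0949]
tool_rot: [[0.111, 0.994, 0.002], [0.994, -0.111, 0.007], [0.007, 0.001, -1.0]]
ft_force: [2.0, 17.4, 6.0]
grip_width: 0.0217
```

```bash
python3 st.py; python3 cmp.py 9
```

```text
11.3 x 57.94 lat -0.58 z 94.95 F 17.55 -0.03 5.97 tq [ 2.85 -0.3   0.06] 0.0217
```

View pics/cmp9.png

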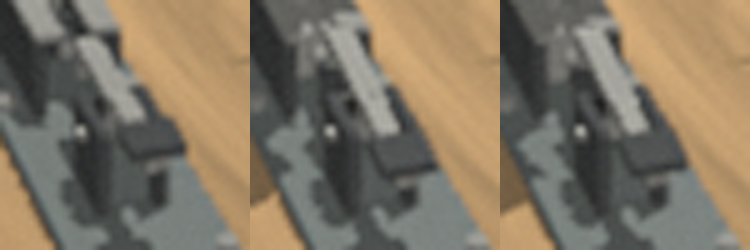

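Request:
jog_arm:
  deltas: [-0.0012,0,0,0,0,0,1,-0.0012,0,0,0,0,0,1,-0.0012,0,0,0,0,0,1]

```text
time_s: 11.6
position: [0.592, 0.1177, 0.095]
tool_rot: [[0.111, 0.994, 0.002], [0.994, -0.111, 0.006], [0.006, 0.001, -1.0]]
ft_force: [1.3, 15.8, 5.4]
grip_width: 0.0216
```

```bash
python3 st.py; python3 cmp.py 10
```

```text
11.6 x 56.89 lat -0.60 z 94.97 F 15.85 0.47 5.4 tq [ 2.76 -0.33 -0.06] 0.0216
```

View pics/cmp10.png

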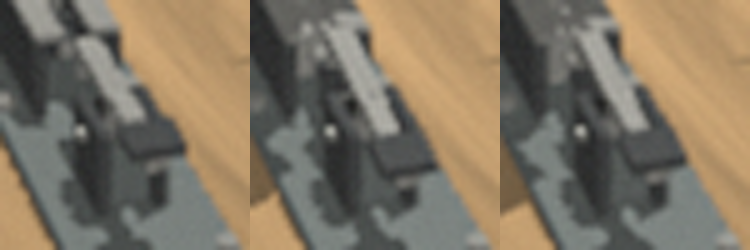

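Request:
jog_arm:
  deltas: [-0.001,0,0,0,0,0,1,-0.001,0,0,0,0,0,1,-0.001,0,0,0,0,0,1]

```text
time_s: 11.9
position: [0.5919, 0.1171, 0.095]
tool_rot: [[0.111, 0.994, 0.002], [0.994, -0.111, 0.007], [0.007, 0.001, -1.0]]
ft_force: [2.3, 17.2, 6.4]
grip_width: 0.0219
```

```bash
python3 st.py; python3 cmp.py 11
```

```text
11.9 x 56.31 lat -0.59 z 94.98 F 17.3 -0.33 6.36 tq [ 2.86 -0.29  0.  ] 0.0219
```

View pics/cmp11.png

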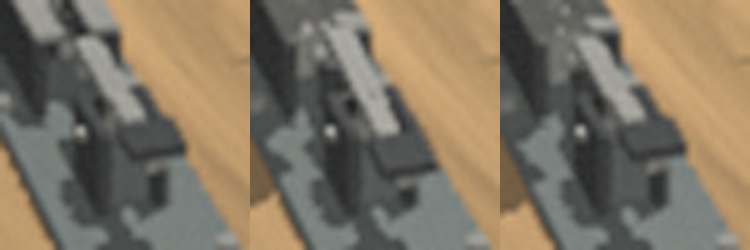

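The pad has risen back to nearly its rest height at x≈56, so the hook has dropped behind the collar. I'll draw a touch farther to be sure.

Request:
jog_arm:
  deltas: [-0.001,0,0,0,0,0,1,-0.001,0,0,0,0,0,1,-0.001,0,0,0,0,0,1]

```text
time_s: 12.2
position: [0.5919, 0.1164, 0.095]
tool_rot: [[0.111, 0.994, 0.002], [0.994, -0.111, 0.007], [0.007, 0.001, -1.0]]
ft_force: [2.2, 17.1, 4.7]
grip_width: 0.0218
```

```bash
python3 st.py; python3 cmp.py 12
```

```text
12.2 x 55.62 lat -0.58 z 94.97 F 17.23 -0.3 4.66 tq [ 2.91 -0.37 -0.02] 0.0218
```

View pics/cmp12.png

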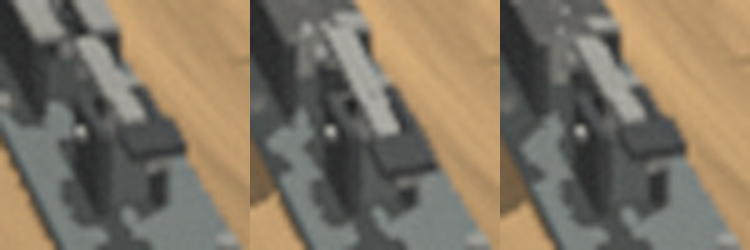

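Request:
jog_arm:
  deltas: [-0.001,0,0,0,0,0,1,-0.001,0,0,0,0,0,1,-0.001,0,0,0,0,0,1]

```text
time_s: 12.5
position: [0.5918, 0.1157, 0.0949]
tool_rot: [[0.111, 0.994, 0.002], [0.994, -0.111, 0.007], [0.007, 0.001, -1.0]]
ft_force: [1.6, 18.3, 5.9]
grip_width: 0.0218
```

```bash
python3 st.py; python3 cmp.py 13
```

```text
12.5 x 54.94 lat -0.55 z 94.95 F 18.35 0.49 5.89 tq [ 2.92 -0.32 -0.03] 0.0218
```

View pics/cmp13.png

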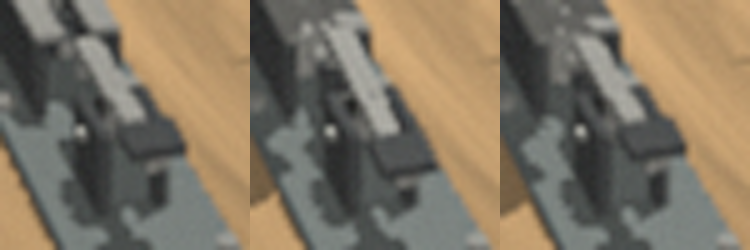

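Request:
jog_arm:
  deltas: [0.0015,0,0,0,0,0,1,0.003,0,0,0,0,0,1,0.004,0,0,0,0,0,1,0.004,0,0,0,0,0,1]

```text
time_s: 12.88
position: [0.592, 0.1179, 0.095]
tool_rot: [[0.111, 0.994, 0.002], [0.994, -0.111, 0.005], [0.005, 0.001, -1.0]]
ft_force: [0.7, 13.2, 6.6]
grip_width: 0.0217
```

```bash
python3 st.py
```

```text
12.8833 x 57.14 lat -0.59 z 94.97 F 13.2 0.78 6.64 tq [ 2.29 -0.26 -0.03] 0.0217
```

Request:
jog_arm:
  deltas: [0.001,0,0,0,0,0,1,0.0015,0,0,0,0,0,1,0.0015,0,0,0,0,0,1]

```text
time_s: 13.13
position: [0.592, 0.1181, 0.095]
tool_rot: [[0.111, 0.994, 0.001], [0.994, -0.111, 0.004], [0.004, 0.001, -1.0]]
ft_force: [0.4, 8.9, 7.1]
grip_width: 0.0217
```

```bash
python3 st.py;  python3 cmp.py 14
```

```text
13.1333 x 57.30 lat -0.58 z 94.96 F 8.91 0.6 7.1 tq [ 1.6  -0.07 -0.04] 0.0217
```

View pics/cmp14.png

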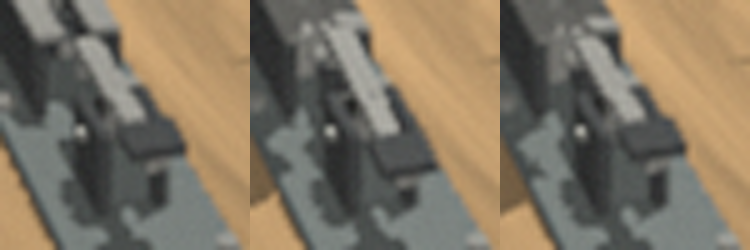

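The sear has it: the striker is stopped at x≈57.3 and the load on the gripper is dropping. I'll take the rest of the load off.

Request:
jog_arm:
  deltas: [0.001,0,0,0,0,0,1,0.002,0,0,0,0,0,1,0.0028,0,0,0,0,0,1,0.0028,0,0,0,0,0,1]

```text
time_s: 13.52
position: [0.5921, 0.1183, 0.095]
tool_rot: [[0.112, 0.994, 0.0], [0.994, -0.112, 0.0], [0.0, 0.0, -1.0]]
ft_force: [-1.7, 1.2, 8.2]
grip_width: 0.0218
```

```bash
python3 st.py
```

```text
13.5167 x 57.52 lat -0.58 z 94.96 F 0.95 1.79 8.17 tq [0.16 0.18 0.  ] 0.0218
```

Request:
jog_arm:
  deltas: [0,0,0,0,0,0,0.3,0,0,0,0,0,0,-0.2,0,0,0,0,0,0,-0.6,0,0,0,0,0,0,-1,0,0,0,0,0,0,-1,0,0,0,0,0,0,-1,0,0,0,0,0,0,-1]

```text
time_s: 14.1
position: [0.5922, 0.118, 0.0943]
tool_rot: [[0.112, 0.994, -0.0], [0.994, -0.112, -0.0], [-0.0, -0.0, -1.0]]
ft_force: [0.0, -0.0, 0.3]
grip_width: 0.0857
```

```bash
python3 st.py; python3 cmp.py 15;python3 - <<'E'
from h import *
cv2.imwrite("pics/w15.png",eyes.get_image("wrist")[:,:,::-1])
E
```

```text
14.1 x 57.21 lat -0.75 z 94.27 F -0.0 -0.02 0.26 tq [0.04 0.01 0.01] 0.0857
```

View pics/w15.png

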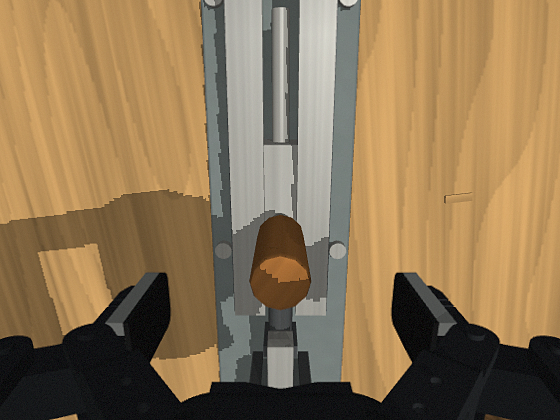

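View pics/cmp15.png

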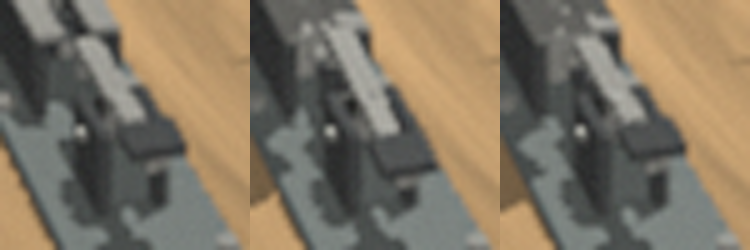

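The gripper is open and the handle stays back at image (280,270), so the sear alone holds it. Next I'll lift and go above the thumb pad.

Request:
jog_arm:
  deltas: [0,0,-0.05,0,0,0,-1,0,0,-0.1,0,0,0,-1,0,0,-0.14,0,0,0,-1,-0.05,-0.001,-0.14,0,0,0,-1,-0.1,-0.001,-0.14,0,0,0,-1,-0.15,-0.001,-0.14,0,0,0,-1,-0.2,-0.001,-0.14,0,0,0,1,-0.24,-0.001,-0.14,0,0,0,1,-0.269,-0.001,-0.14,0,0,0,1,-0.269,-0.001,-0.14,0,0,0,1,-0.269,-0.001,-0.14,0,0,0,1,-0.269,-0.001,-0.14,0,0,0,1]

```text
time_s: 15.2
position: [0.5689, -0.0818, 0.1994]
tool_rot: [[0.112, 0.994, -0.0], [0.994, -0.112, 0.0], [0.0, -0.0, -1.0]]
ft_force: [0.2, -0.9, 0.2]
grip_width: 0.0125
```

Request:
jog_arm:
  deltas: [0,0,0,0,0,0,1,0,0,0,0,0,0,1,0,0,0,0,0,0,1,0,0,0,0,0,0,1]

```text
time_s: 15.53
position: [0.569, -0.0818, 0.1994]
tool_rot: [[0.111, 0.994, 0.0], [0.994, -0.111, -0.0], [0.0, 0.0, -1.0]]
ft_force: [-0.3, -0.1, -0.5]
grip_width: 0.0001
```

```bash
python3 st.py
python3 - <<'E'
from h import *
cv2.imwrite("pics/w16.png",eyes.get_image("wrist")[:,:,::-1])
row(W(-.145,0,.100))
print(proj("wrist",W(-.145,0,.086)))
E
```

```text
15.5333 x -143.89 lat -0.24 z 199.38 F -0.18 0.33 -0.46 tq [ 0.01 -0.01 -0.01] 0.0001
[-0.0013, -0.0003, 0.1325, -0.0, 0.0, 0.0005]
[280.17631214 196.0164028 ]
```

View pics/w16.png

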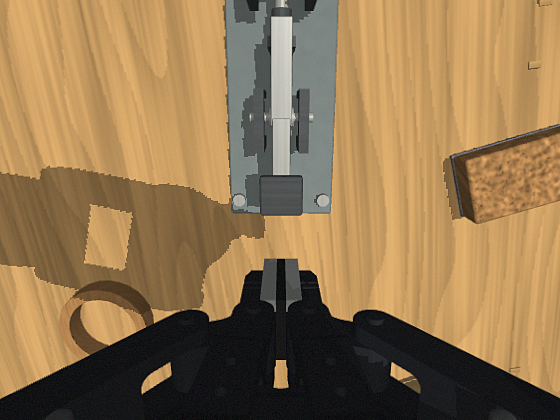

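The thumb pad is centred at (281,195) and the predicted position was (280,196). I'm going down to just above it.

Request:
jog_arm:
  deltas: [-0.0013,0,0.05,0,0,0,1,-0.0013,0,0.1,0,0,0,1,-0.0013,0,0.135,0,0,0,1,-0.0013,0,0.14,0,0,0,1,-0.0013,0,0.14,0,0,0,1]

```text
time_s: 16.0
position: [0.5684, -0.0831, 0.0935]
tool_rot: [[0.112, 0.994, -0.003], [0.994, -0.112, 0.001], [0.001, -0.003, -1.0]]
ft_force: [0.5, -0.2, -0.1]
grip_width: 0.0002
```

```bash
python3 st.py
```

```text
16.0 x -145.25 lat 0.24 z 93.55 F -0.13 -0.49 -0.07 tq [ 0.03 -0.07  0.01] 0.0002
```

Request:
jog_arm:
  deltas: [0,0,0.003,0,0,0,1,0,0,0.006,0,0,0,1,0,0,0.009,0,0,0,1,0,0,0.011,0,0,0,1,0,0,0.011,0,0,0,1]

```text
time_s: 16.42
position: [0.5689, -0.0834, 0.0864]
tool_rot: [[0.112, 0.994, 0.001], [0.994, -0.112, -0.0], [-0.0, 0.001, -1.0]]
ft_force: [-0.5, 0.5, -0.6]
grip_width: 0.0002
```

```bash
python3 st.py
```

```text
16.4167 x -145.50 lat -0.33 z 86.43 F 0.44 0.59 -0.6 tq [-0.04 -0.04 -0.02] 0.0002
```

Request:
jog_arm:
  deltas: [0,0,0.001,0,0,0,1,0,0,0.002,0,0,0,1,0,0,0.003,0,0,0,1,0,0,0.003,0,0,0,1]

```text
time_s: 16.75
position: [0.5687, -0.0833, 0.0837]
tool_rot: [[0.112, 0.994, -0.0], [0.994, -0.112, 0.0], [0.0, -0.0, -1.0]]
ft_force: [0.4, 0.0, -1.2]
grip_width: 0.0001
```

```bash
python3 st.py
```

```text
16.75 x -145.46 lat -0.16 z 83.74 F 0.07 -0.42 -1.23 tq [-0.05  0.04  0.01] 0.0001
```

Request:
jog_arm:
  deltas: [0,0,0.001,0,0,0,1,0,0,0.002,0,0,0,1,0,0,0.003,0,0,0,1,0,0,0.003,0,0,0,1]

```text
time_s: 17.08
position: [0.5687, -0.0833, 0.0814]
tool_rot: [[0.112, 0.994, -0.0], [0.994, -0.112, 0.0], [0.0, -0.0, -1.0]]
ft_force: [-0.2, -0.2, -0.6]
grip_width: -0.0002
```

```bash
python3 st.py
```

```text
17.0833 x -145.46 lat -0.12 z 81.43 F -0.25 0.19 -0.56 tq [ 0.   -0.03  0.02] -0.0002
```

Request:
jog_arm:
  deltas: [0,0,0.001,0,0,0,1,0,0,0.002,0,0,0,1,0,0,0.002,0,0,0,1]

```text
time_s: 17.33
position: [0.5687, -0.0833, 0.0799]
tool_rot: [[0.112, 0.994, -0.0], [0.994, -0.112, 0.0], [0.0, -0.0, -1.0]]
ft_force: [-0.8, 0.3, 0.2]
grip_width: -0.0001
```

```bash
python3 st.py
```

```text
17.3333 x -145.43 lat -0.13 z 79.93 F 0.2 0.81 0.24 tq [-0.   -0.01 -0.04] -0.0001
```

Request:
jog_arm:
  deltas: [0,0,0.001,0,0,0,1,0,0,0.002,0,0,0,1,0,0,0.002,0,0,0,1]

```text
time_s: 17.58
position: [0.5687, -0.0834, 0.0784]
tool_rot: [[0.112, 0.994, -0.0], [0.994, -0.112, 0.0], [0.0, -0.0, -1.0]]
ft_force: [0.4, -0.4, -0.2]
grip_width: 0.0001
```

```bash
python3 st.py; python3 cmp.py 17;python3 - <<'E'
from h import *
cv2.imwrite("pics/t17.png",cv2.resize(eyes.get_image("top")[140:240,100:300],None,fx=4,fy=4)[:,:,::-1])
E
```

```text
17.5833 x -145.47 lat -0.12 z 78.41 F -0.31 -0.4 -0.18 tq [ 0.01 -0.01 -0.04] 0.0001
```

View pics/t17.png

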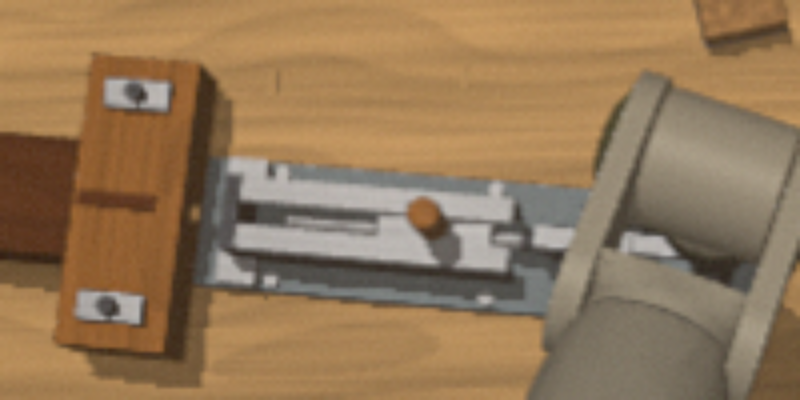

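Run:
```python
from h import *
b=cv2.imread("pics/side17raw.png")
cv2.imwrite("pics/s17.png",cv2.resize(b[150:240,235:325],None,fx=6,fy=6,interpolation=cv2.INTER_CUBIC))
cv2.imwrite("pics/w17.png",eyes.get_image("wrist")[:,:,::-1])
```

```text
(no output)
```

View pics/s17.png

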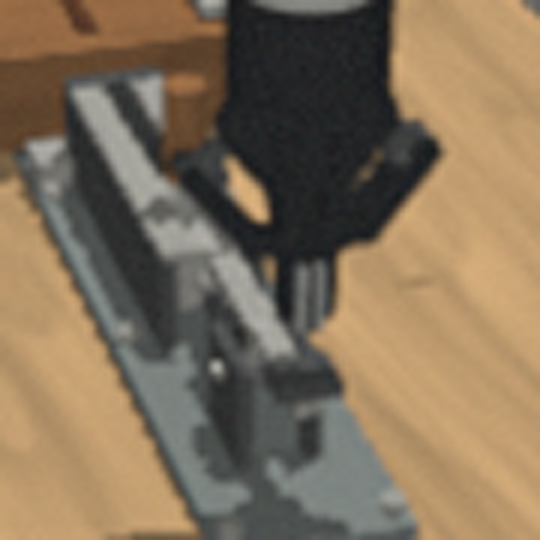

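View pics/w17.png

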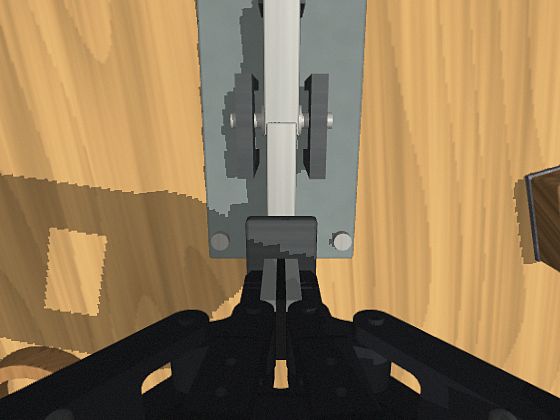

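Run:
```python
from h import *
s=env.observe()
p=s["position"];c=lambda q:((q-[235,150])*6).round(0)
print("tcp side",c(proj("side",p)),"pad",c(proj("side",W(-.145,0,.086))),"W wrist tcp",proj("wrist",p),"pad",proj("wrist",W(-.145,0,.086)))
for z in(.07,.086,.1,.12): print(z,c(proj("side",np.r_[p[:2],z])))
# where pad seen now: corners
for uv in[(247,217),(317,217),(247,270),(317,270)]: 
  q=onz("wrist",uv,.086);print(((q-O)@D).round(4),((q-O)@np.array([-D[1],D[0],0])).round(4))
# triangulate pad centre from first views
```

```text
tcp side [296. 379.] pad [296. 366.] W wrist tcp [280.41352837 246.9403674 ] pad [279.94040669 251.59516925]
0.07 [296. 395.]
0.086 [296. 366.]
0.1 [297. 341.]
0.12 [298. 304.]
-0.1278 0.0153
-0.1278 -0.0172
-0.1545 0.016
-0.1546 -0.0179
```

Run:
```python
from h import *
s=env.observe();p=s["position"];T=s["tool_rot"]
for dx in(0,.011):
  for dz in(0,-.01,-.02,-.03): print(dx,dz,proj("wrist",p+T@np.array([dx,0,dz])).round(0),((proj("side",p+T@np.array([dx,0,dz]))-[235,150])*6).round(0))
```

```text
0 0 [280. 247.] [296. 379.]
0 -0.01 [280. 255.] [297. 361.]
0 -0.02 [280. 263.] [297. 343.]
0 -0.03 [280. 273.] [297. 325.]
0.011 0 [280. 226.] [289. 368.]
0.011 -0.01 [280. 232.] [290. 350.]
0.011 -0.02 [280. 240.] [290. 332.]
0.011 -0.03 [280. 248.] [290. 313.]
```

No contact yet at z = 78 mm. In the side view the fingertips, near crop (310,325), are still above the pad at (303,375), so the real tips sit higher than the nominal TCP. I'll keep lowering in small steps while watching the force.

Request:
jog_arm:
  deltas: [0,0,0.002,0,0,0,1,0,0,0.004,0,0,0,1,0,0,0.004,0,0,0,1]

```text
time_s: 17.98
position: [0.5686, -0.0833, 0.0752]
tool_rot: [[0.112, 0.994, -0.001], [0.994, -0.112, 0.0], [0.0, -0.001, -1.0]]
ft_force: [-0.4, -0.1, 0.9]
grip_width: -0.0001
```

```bash
python3 st.py
```

```text
17.9833 x -145.46 lat -0.02 z 75.24 F -0.18 0.37 0.89 tq [ 0.01 -0.02  0.01] -0.0001
```

Request:
jog_arm:
  deltas: [0,0,0.002,0,0,0,1,0,0,0.004,0,0,0,1,0,0,0.004,0,0,0,1]

```text
time_s: 18.23
position: [0.5686, -0.0833, 0.0722]
tool_rot: [[0.112, 0.994, -0.001], [0.994, -0.112, 0.0], [0.0, -0.001, -1.0]]
ft_force: [0.1, 0.5, 0.3]
grip_width: -0.0002
```

```bash
python3 st.py; python3 cmp.py 18;  python3 - <<'E'
from h import *
b=cv2.imread("pics/side18raw.png")
cv2.imwrite("pics/s18.png",cv2.resize(b[150:240,235:325],None,fx=6,fy=6,interpolation=cv2.INTER_CUBIC))
E
```

```text
18.2333 x -145.44 lat -0.03 z 72.24 F 0.51 -0.07 0.34 tq [-0.02 -0.06 -0.02] -0.0002
```

View pics/s18.png

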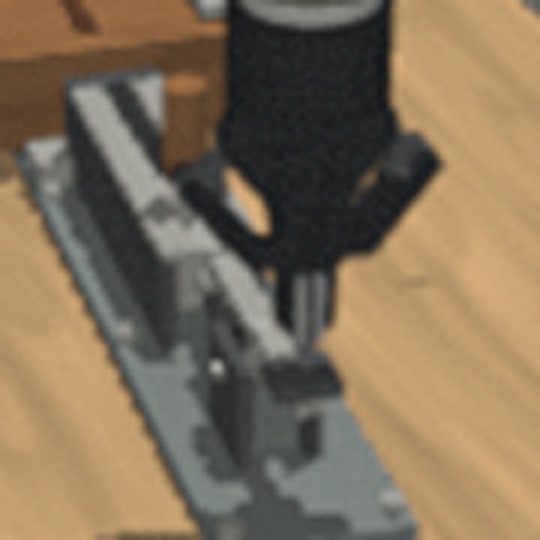

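Run:
```python
from h import *
X,e=tri(ray("side",(235+310/6,150+338/6)),ray("wrist",(280,258)))
s=env.observe();print(X,e,s["tool_rot"].T@(X-s["position"]), (X-O)@D)
```

```text
[ 0.57272157 -0.08003851  0.09819457] 0.007913775601640196 [ 0.0037396   0.00363533 -0.02580636] -0.1417217131420419
```

Triangulation puts the tips near z≈98 mm, about 12 mm above the pad, so I'm continuing down.

Request:
jog_arm:
  deltas: [0,0,0.002,0,0,0,1,0,0,0.004,0,0,0,1,0,0,0.005,0,0,0,1,0,0,0.005,0,0,0,1]

```text
time_s: 18.62
position: [0.5687, -0.0833, 0.0686]
tool_rot: [[0.112, 0.994, -0.0], [0.994, -0.112, 0.0], [0.0, -0.0, -1.0]]
ft_force: [-0.8, -0.2, -0.1]
grip_width: 0.0002
```

```bash
python3 st.py
```

```text
18.6167 x -145.43 lat -0.09 z 68.59 F -0.33 0.73 -0.14 tq [ 0.03 -0.02  0.01] 0.0002
```

Request:
jog_arm:
  deltas: [0,0,0.001,0,0,0,1,0,0,0.002,0,0,0,1,0,0,0.003,0,0,0,1,0,0,0.003,0,0,0,1]

```text
time_s: 18.95
position: [0.5687, -0.0833, 0.0664]
tool_rot: [[0.112, 0.994, -0.0], [0.994, -0.112, 0.0], [0.0, -0.0, -1.0]]
ft_force: [-1.0, -0.3, -0.1]
grip_width: 0.0
```

```bash
python3 st.py
```

```text
18.95 x -145.46 lat -0.11 z 66.44 F -0.45 1.0 -0.15 tq [ 0.    0.04 -0.03] 0.0
```

Request:
jog_arm:
  deltas: [0,0,0.001,0,0,0,1,0,0,0.002,0,0,0,1,0,0,0.003,0,0,0,1,0,0,0.003,0,0,0,1]

```text
time_s: 19.28
position: [0.5687, -0.0833, 0.0642]
tool_rot: [[0.112, 0.994, -0.0], [0.994, -0.112, 0.0], [0.0, -0.0, -1.0]]
ft_force: [-0.3, 0.1, -0.3]
grip_width: 0.0001
```

```bash
python3 st.py; python3 cmp.py 19;  python3 - <<'E'
from h import *
b=cv2.imread("pics/side19raw.png")
cv2.imwrite("pics/s19.png",cv2.resize(b[150:240,235:325],None,fx=6,fy=6,interpolation=cv2.INTER_CUBIC))
E
```

```text
19.2833 x -145.46 lat -0.12 z 64.17 F 0.11 0.3 -0.31 tq [-0.04  0.01  0.03] 0.0001
```

View pics/s19.png

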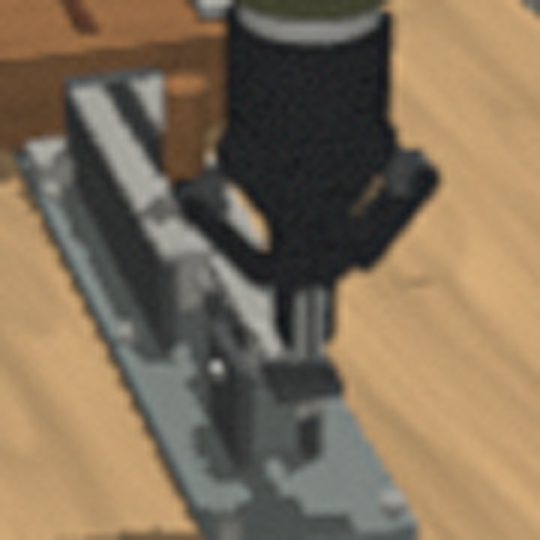

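Request:
jog_arm:
  deltas: [0,0,0.001,0,0,0,1,0,0,0.002,0,0,0,1,0,0,0.003,0,0,0,1,0,0,0.003,0,0,0,1]

```text
time_s: 19.67
position: [0.5687, -0.0833, 0.0619]
tool_rot: [[0.112, 0.994, -0.0], [0.994, -0.112, 0.0], [0.0, -0.0, -1.0]]
ft_force: [0.8, 0.3, 0.3]
grip_width: -0.0004
```

```bash
python3 st.py
```

```text
19.6667 x -145.46 lat -0.14 z 61.92 F 0.4 -0.74 0.27 tq [0.03 0.01 0.06] -0.0004
```

Request:
jog_arm:
  deltas: [0,0,0.001,0,0,0,1,0,0,0.002,0,0,0,1,0,0,0.002,0,0,0,1]

```text
time_s: 19.92
position: [0.5687, -0.0833, 0.0604]
tool_rot: [[0.112, 0.994, -0.0], [0.994, -0.112, 0.0], [0.0, -0.0, -1.0]]
ft_force: [-0.0, 0.3, -0.7]
grip_width: 0.0006
```

```bash
python3 st.py
```

```text
19.9167 x -145.46 lat -0.12 z 60.42 F 0.32 0.07 -0.69 tq [-0.04  0.    0.01] 0.0006
```

Request:
jog_arm:
  deltas: [0,0,0.001,0,0,0,1,0,0,0.002,0,0,0,1,0,0,0.002,0,0,0,1]

```text
time_s: 20.17
position: [0.5687, -0.0833, 0.0589]
tool_rot: [[0.112, 0.994, -0.0], [0.994, -0.112, 0.0], [0.0, -0.0, -1.0]]
ft_force: [0.2, 0.1, -0.4]
grip_width: 0.0001
```

```bash
python3 st.py
```

```text
20.1667 x -145.45 lat -0.11 z 58.93 F 0.09 -0.23 -0.39 tq [-0.03  0.01 -0.06] 0.0001
```

```bash
python3 cmp.py 20;  python3 - <<'E'
from h import *
b=cv2.imread("pics/side20raw.png")
a=cv2.resize(b[170:240,240:310],None,fx=8,fy=8,interpolation=cv2.INTER_CUBIC)
cv2.imwrite("pics/s20.png",a)
w=eyes.get_image("wrist")[:,:,::-1]
cv2.imwrite("pics/w20.png",w)
E
```

```text
(no output)
```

View pics/s20.png

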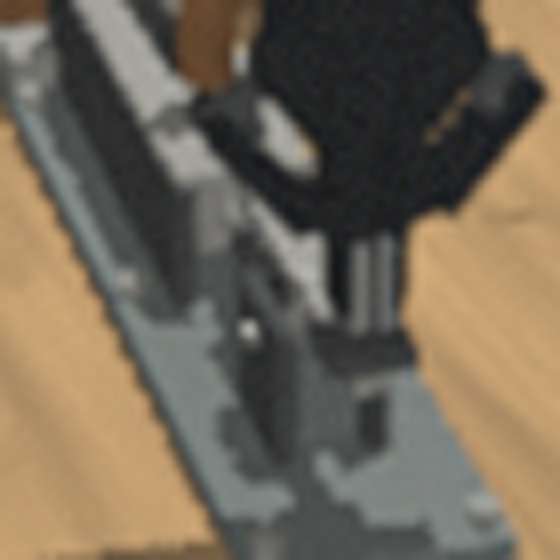

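View pics/w20.png

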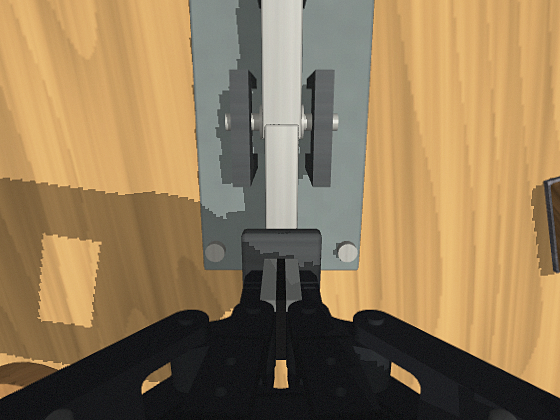

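The side view shows the tips (about (375,330) in the crop) now overlapping the pad's top face, nearly touching it. I'll go on in small steps.

Request:
jog_arm:
  deltas: [0,0,0.001,0,0,0,1,0,0,0.002,0,0,0,1,0,0,0.002,0,0,0,1]

```text
time_s: 20.52
position: [0.5687, -0.0833, 0.0574]
tool_rot: [[0.112, 0.994, -0.0], [0.994, -0.112, 0.0], [0.0, -0.0, -1.0]]
ft_force: [-0.8, 0.4, -0.7]
grip_width: -0.0001
```

```bash
python3 st.py
```

```text
20.5167 x -145.44 lat -0.12 z 57.42 F 0.28 0.79 -0.72 tq [ 0.03  0.02 -0.01] -0.0001
```

Request:
jog_arm:
  deltas: [0,0,0.001,0,0,0,1,0,0,0.002,0,0,0,1,0,0,0.002,0,0,0,1]

```text
time_s: 20.77
position: [0.5687, -0.0833, 0.0559]
tool_rot: [[0.112, 0.994, -0.0], [0.994, -0.112, 0.0], [0.0, -0.0, -1.0]]
ft_force: [-1.2, 0.1, -0.7]
grip_width: 0.0002
```

```bash
python3 st.py
```

```text
20.7667 x -145.45 lat -0.11 z 55.89 F 0.01 1.18 -0.68 tq [-0.01  0.05  0.02] 0.0002
```

Request:
jog_arm:
  deltas: [0,0,0.001,0,0,0,1,0,0,0.002,0,0,0,1,0,0,0.002,0,0,0,1]

```text
time_s: 21.02
position: [0.5687, -0.0833, 0.0544]
tool_rot: [[0.112, 0.994, -0.0], [0.994, -0.112, 0.0], [0.0, -0.0, -1.0]]
ft_force: [0.3, -0.8, 0.8]
grip_width: 0.0002
```

```bash
python3 st.py; python3 cmp.py 21;  python3 - <<'E'
from h import *
b=cv2.imread("pics/side21raw.png")
a=cv2.resize(b[170:240,240:310],None,fx=8,fy=8,interpolation=cv2.INTER_CUBIC)
cv2.imwrite("pics/s21.png",a)
E
```

```text
21.0167 x -145.45 lat -0.10 z 54.41 F -0.72 -0.39 0.84 tq [0.   0.03 0.01] 0.0002
```

View pics/s21.png

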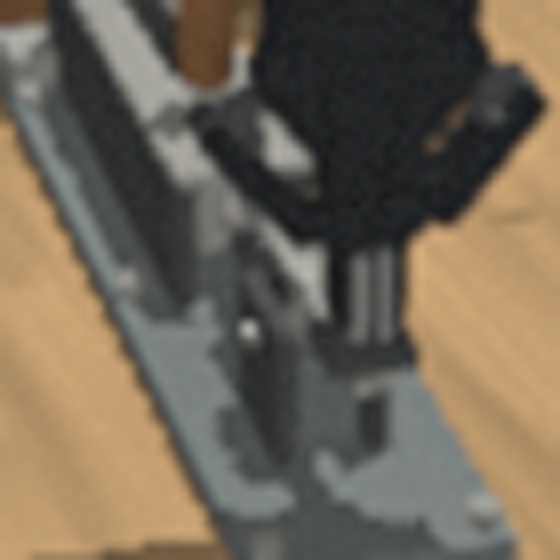

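Run:
```python
from h import *
for z in(.054,.065,.075,.086,.095): 
  q=onz("side",(240+375/8,170+340/8),z);print(z,q,(q-O)@D,(q-O)@np.array([-D[1],D[0],0]))
print(env.observe()["q"].round(2))
# pad seen in wrist image now: width 243..322 at rows 230
for uv in[(243,232),(321,232)]:
  o,v=ray("wrist",uv)
  print([onz("wrist",uv,z).round(4).tolist() for z in(.06,.086,.1)])
```

```text
0.054 [ 0.59392255 -0.04607801  0.054     ] -0.10558473848834084 -0.020977262623727014
0.065 [ 0.58636483 -0.06232696  0.065     ] -0.1225830699061326 -0.015302389283199899
0.075 [ 0.57949419 -0.07709873  0.075     ] -0.1380360984677615 -0.010143413519084288
0.086 [ 0.57193647 -0.09334768  0.086     ] -0.1550344298855535 -0.004468540178557084
0.095 [ 0.56575289 -0.10664228  0.095     ] -0.1689421555910197 0.00017453800914688436
[-20.13  32.26  82.35  -0.    65.39 -13.69]
[[0.5522, -0.0717, 0.06], [0.5559, -0.0632, 0.086], [0.5579, -0.0586, 0.1]]
[[0.589, -0.0759, 0.06], [0.5871, -0.0668, 0.086], [0.586, -0.0618, 0.1]]
```

Run:
```python
from h import *
w=eyes.get_image("wrist")[:,:,::-1]
cv2.imwrite("pics/w21.png",cv2.resize(w[180:330,190:380],None,fx=4,fy=4,interpolation=cv2.INTER_CUBIC))
```

```text
(no output)
```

View pics/w21.png

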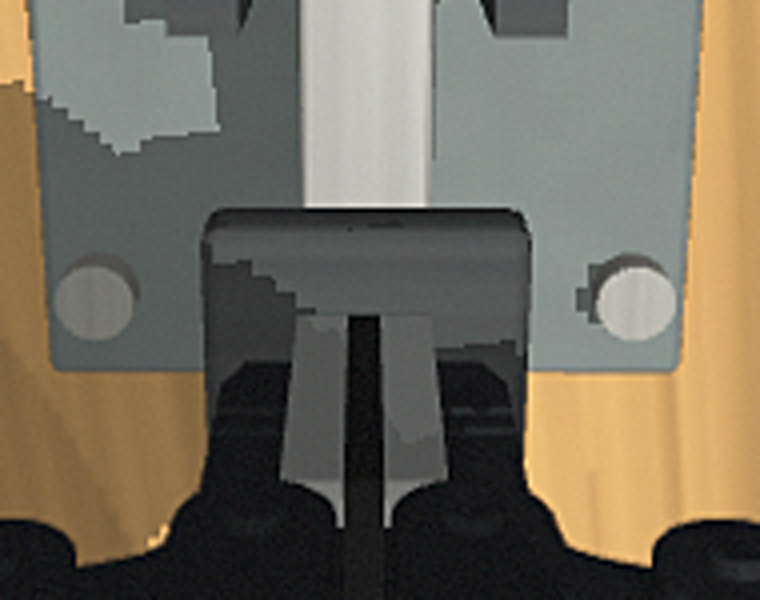

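```bash
python3 - <<'E'
from h import *
# side4
P=np.array([.5953,.1463,.095])
print("side4 TCP ->",(proj("side",P)-[200,130])*5,"obs tip ~(320,170)")
for z in(.083,.115,.14): print(z,(proj("side",np.r_[W(.0857)[:2],z])-[200,130])*5)
P=env.observe()["position"]
print("s21 TCP ->",(proj("side",P)-[240,170])*8,"obs (375,340)")
for z in (.08,.1,.12): print(z,(proj("side",np.r_[P[:2],z])-[240,170])*8)
for nm,X in [("pad",W(-.145,0,.086)),("pivot",W(-.085,0,.053)),("plate corner",W(-.195,0.05,.012)),("plate corner",W(-.195,-.05,.012))]: print(nm,(proj("side",X)-[240,170])*8)
E
cat > /dev/null
python3 - <<'E'
import cv2
b=cv2.imread('pics/side4.png');
E
```

```text
side4 TCP -> [313.77356512 211.84504206] obs tip ~(320,170)
0.083 [312.94112863 228.66642691]
0.115 [312.66357578 183.89842357]
0.14 [312.45009033 148.31838916]
s21 TCP -> [353.66608746 403.28481555] obs (375,340)
0.08 [354.83452395 342.58716599]
0.1 [355.76581302 294.07051059]
0.12 [356.70852392 244.83283646]
pad [354.26325481 327.52615372]
pivot [303.88543123 322.47858013]
plate corner [257.50726371 600.3900732 ]
plate corner [527.03478325 555.07392415]
```

Re-reading the earlier side view, the handle top is at row 148 and the tips gripped it near z≈0.125. So the tips really do sit about 30–38 mm behind the reported TCP, which leaves roughly 6 mm to contact.

Request:
jog_arm:
  deltas: [0,0,0.001,0,0,0,1,0,0,0.002,0,0,0,1,0,0,0.003,0,0,0,1,0,0,0.003,0,0,0,1]

```text
time_s: 21.45
position: [0.5689, -0.0836, 0.0531]
tool_rot: [[0.112, 0.994, 0.001], [0.994, -0.112, -0.001], [-0.001, 0.001, -1.0]]
ft_force: [-2.2, -0.5, 6.8]
grip_width: -0.0
```

```bash
python3 st.py
```

```text
21.45 x -145.67 lat -0.36 z 53.10 F -0.71 2.18 6.75 tq [0.   0.38 0.03] -0.0
```

Request:
jog_arm:
  deltas: [0,0,0.001,0,0,0,1,0,0,0.002,0,0,0,1,0,0,0.002,0,0,0,1]

```text
time_s: 21.7
position: [0.569, -0.0839, 0.0524]
tool_rot: [[0.112, 0.994, 0.001], [0.994, -0.112, -0.001], [-0.001, 0.002, -1.0]]
ft_force: [-3.4, -1.5, 12.1]
grip_width: -0.0001
```

```bash
python3 st.py
```

```text
21.7 x -146.00 lat -0.50 z 52.40 F -1.86 3.24 12.07 tq [-0.2   0.81  0.02] -0.0001
```

Request:
jog_arm:
  deltas: [0,0,0.001,0,0,0,1,0,0,0.002,0,0,0,1,0,0,0.002,0,0,0,1]

```text
time_s: 21.95
position: [0.569, -0.0845, 0.0513]
tool_rot: [[0.112, 0.994, 0.002], [0.994, -0.112, -0.003], [-0.002, 0.002, -1.0]]
ft_force: [-6.0, -3.7, 16.6]
grip_width: -0.0003
```

```bash
python3 st.py
```

```text
21.95 x -146.57 lat -0.57 z 51.32 F -4.37 5.51 16.58 tq [-0.52  1.05  0.02] -0.0003
```

Request:
jog_arm:
  deltas: [0,0,0.001,0,0,0,1,0,0,0.002,0,0,0,1,0,0,0.002,0,0,0,1]

```text
time_s: 22.2
position: [0.569, -0.0851, 0.0501]
tool_rot: [[0.112, 0.994, 0.002], [0.994, -0.112, -0.004], [-0.003, 0.002, -1.0]]
ft_force: [-7.0, -5.5, 16.8]
grip_width: -0.0
```

```bash
python3 st.py; python3 cmp.py 22;  python3 - <<'E'
from h import *
b=cv2.imread("pics/side22raw.png")
a=cv2.resize(b[170:240,240:310],None,fx=8,fy=8,interpolation=cv2.INTER_CUBIC)
cv2.imwrite("pics/s22.png",a)
E
```

```text
22.2 x -147.14 lat -0.63 z 50.09 F -6.21 6.35 16.85 tq [-0.94  1.31  0.05] -0.0
```

View pics/s22.png

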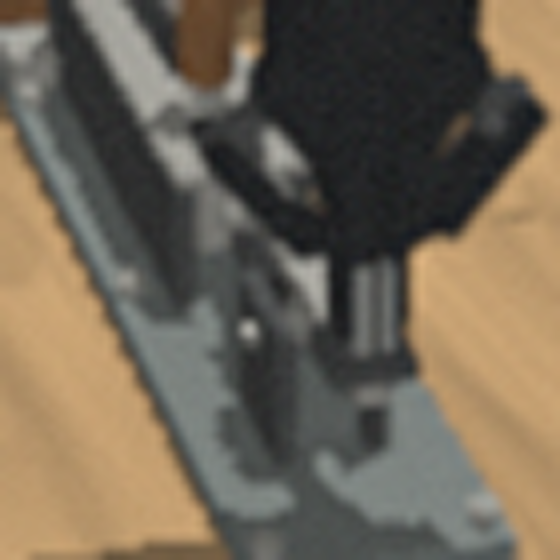

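Contact was at TCP z≈53.5 mm, and the pad is now about 3.4 mm down with 17 N on it. The pad swings back as it sinks, so I'll move with it to shed the sideways drag and press a little more.

Request:
jog_arm:
  deltas: [-0.001,-0.0007,0,0,0,0,1,-0.0025,-0.0015,0.0005,0,0,0,1,-0.0025,-0.0015,0.0005,0,0,0,1]

```text
time_s: 22.5
position: [0.5688, -0.0855, 0.0495]
tool_rot: [[0.112, 0.994, 0.005], [0.994, -0.112, -0.001], [-0.001, 0.005, -1.0]]
ft_force: [-1.2, 1.2, 12.9]
grip_width: -0.0006
```

```bash
python3 st.py
```

```text
22.5 x -147.57 lat -0.44 z 49.53 F 1.03 1.29 12.95 tq [ 0.14  0.05 -0.02] -0.0006
```

Request:
jog_arm:
  deltas: [-0.0005,0,0.001,0,0,0,1,-0.001,0,0.0015,0,0,0,1,-0.001,0,0.0015,0,0,0,1]

```text
time_s: 22.75
position: [0.5677, -0.0861, 0.0466]
tool_rot: [[0.112, 0.994, 0.001], [0.994, -0.112, -0.0], [-0.0, 0.001, -1.0]]
ft_force: [1.0, -0.9, 2.5]
grip_width: -0.0
```

```bash
python3 st.py
python3 - <<'E'
from h import *
cv2.imwrite("pics/t23.png",cv2.resize(eyes.get_image("top")[140:240,100:300],None,fx=4,fy=4)[:,:,::-1])
E
```

```text
22.75 x -148.33 lat 0.54 z 46.57 F -0.76 -1.08 2.54 tq [-0.18 -0.12  0.01] -0.0
```

View pics/t23.png

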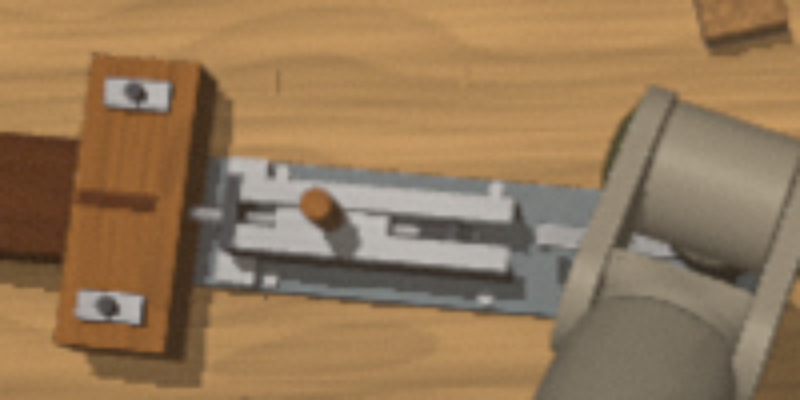

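The striker has fired: the handle is forward at (316,205) and the pad load has fallen to 2.5 N. Now I'll lift clear and inspect the peg.

Request:
jog_arm:
  deltas: [0,0,-0.02,0,0,0,1,0,0,-0.07,0,0,0,1,0,0,-0.12,0,0,0,1,0,0,-0.17,0,0,0,1,0,0,-0.22,0,0,0,1,0.05,0,-0.26,0,0,0,1,0.1,0,-0.27,0,0,0,1,0.15,0,-0.27,0,0,0,1,0.2,0,-0.27,0,0,0,1,0.25,0,-0.27,0,0,0,1,0.3,0,-0.27,0,0,0,1,0.35,0,-0.27,0,0,0,1]

```text
time_s: 23.8
position: [0.5963, 0.1769, 0.2483]
tool_rot: [[0.112, 0.994, -0.001], [0.994, -0.112, -0.0], [-0.0, -0.001, -1.0]]
ft_force: [0.0, -0.2, 0.2]
grip_width: 0.0001
```

Request:
jog_arm:
  deltas: [0.03,0,0,0,0,0,1,0.03,0,0,0,0,0,1,0.03,0,0,0,0,0,1,0.03,0,0,0,0,0,1]

```text
time_s: 24.13
position: [0.5991, 0.1968, 0.2484]
tool_rot: [[0.112, 0.994, -0.001], [0.994, -0.112, -0.0], [-0.001, -0.001, -1.0]]
ft_force: [1.0, -0.8, 0.2]
grip_width: -0.0
```

```bash
python3 st.py
python3 - <<'E'
from h import *
w=eyes.get_image("wrist")[:,:,::-1]
cv2.imwrite("pics/w24.png",w)
E
```

```text
24.1333 x 136.37 lat 1.26 z 248.37 F -0.68 -1.09 0.21 tq [-0.05 -0.04 -0.01] -0.0
```

View pics/w24.png

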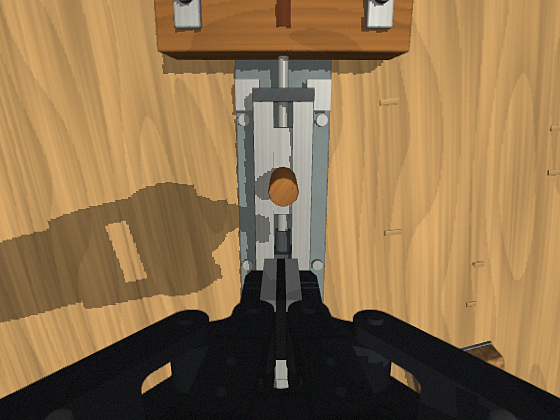

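Run:
```python
from h import *
w=cv2.imread("pics/w24.png")
cv2.imwrite("pics/w24a.png",cv2.resize(w[40:140,220:350],None,fx=6,fy=6,interpolation=cv2.INTER_CUBIC))
p=onz("wrist",(283.5,190),.14);print("handle",(p-O)@D)
for x in(.239,.241,.249,.250): print(x,(proj("wrist",W(x,0,.051))-[220,40])*6)
```

```text
handle 0.14079451011110677
0.239 [369.17114478 157.55972681]
0.241 [369.15579499 143.9111012 ]
0.249 [369.0938024   88.95519861]
0.25 [369.08598611  82.04499513]
```

View pics/w24a.png

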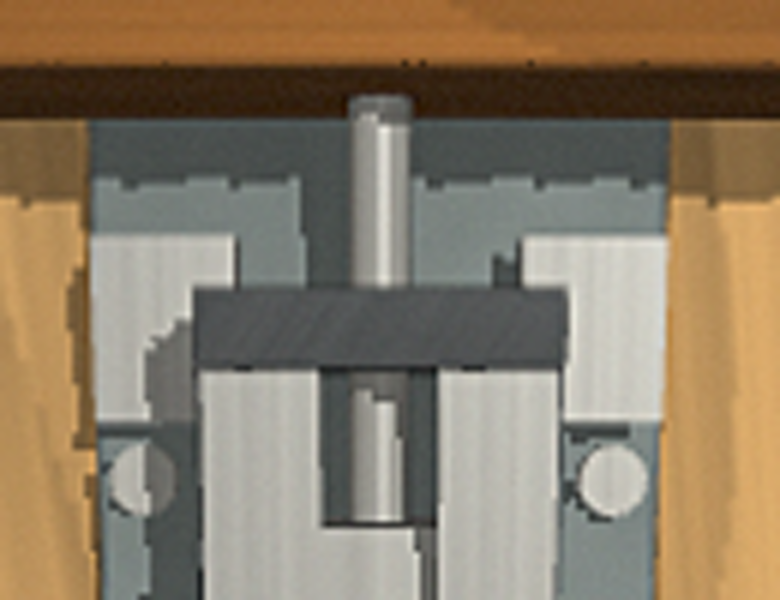

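The close-up shows the bare steel nose against the oak face with no peg wood showing, and the handle reads x≈140. I'll do a last check of the whole bench and then hand in.

```bash
python3 - <<'E'
from h import *
a=eyes.get_image("top");b=cv2.imread("pics/top0.png")[:,:,::-1]
d=np.abs(a.astype(int)-b).max(2)
for n,(u0,u1,v0,v1) in dict(sand=(265,305,105,155),tray=(355,418,138,190),tape=(305,350,255,295),chisel=(388,418,198,295)).items(): print(n,(d[v0:v1,u0:u1]>40).sum())
s=env.observe();print(s["time_s"],s["qvel"].round(2),s["ft_force"].round(1))
E
python3 cmp.py 25
```

```text
sand 0
tray 0
tape 0
chisel 141
24.2333 [-0.24 -0.22 -0.1   0.02  0.02  0.05] [-0.  -0.9 -0.1]
```

View pics/cmp25.png

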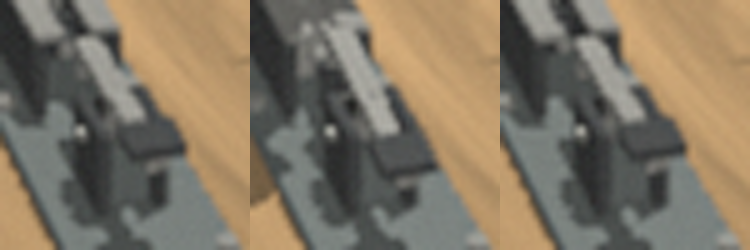

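Run:
```python
from h import *
a=eyes.get_image("top")[:,:,::-1];b=cv2.imread("pics/top0.png")
c=lambda i:cv2.resize(i[190:300,350:440],None,fx=4,fy=4)
cv2.imwrite("pics/ch.png",np.hstack([c(b),c(a)]))
```

```text
(no output)
```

View pics/ch.png

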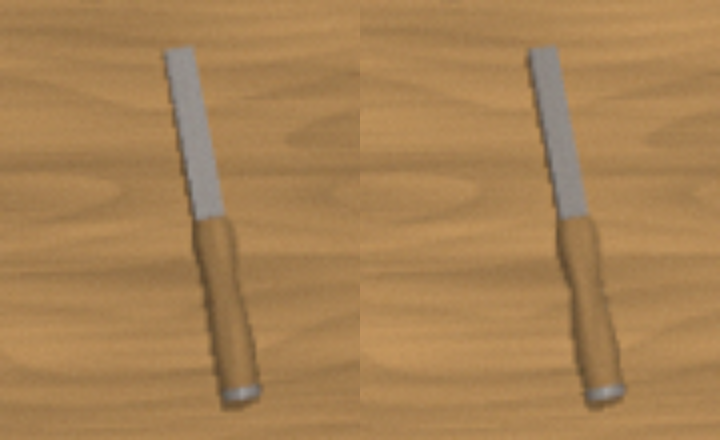

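Run:
```python
import cv2,numpy as np
a=cv2.imread("pics/side0.png").astype(int)[300:362,235:355]
for n in (5,9,13,15,17,20,22,25):
    b=cv2.imread(f"pics/side{n}raw.png").astype(int)[300:362,235:355]
    print(n,(np.abs(a-b).max(2)>40).sum())
```

```text
5 274
9 272
13 275
15 271
17 275
20 279
22 274
25 266
```

```bash
python3 -c "
from rig import close_job
print(close_job())"
```

```text
the job is handed in; nothing more can be done
None
```

The peg has been knocked home and the job is handed in, after about 24 s of the 70 s allowed.

- **Draw and catch:** I drew the striker back by its handle until the hook dropped behind the collar, which the side camera showed at driver x ≈ 56 mm. I went about 1.4 mm farther; the pull stayed at the spring's level, so there was no sign of pressing the buffer. After I eased the load onto the sear and let go, the striker stayed back.
- **Firing:** I pressed the thumb pad with the shut fingers, peaking at about 17 N down in the readings I took. That is above the 5 to 14 N expected but well under 30 N. About 6 N of sideways drag built up, so I moved with the pad to ease it, and the striker then fired.
- **Peg:** The close-up afterwards shows the steel nose against the oak face with no peg wood standing out. The handle read x ≈ 140.8 mm, about 8 mm forward of its start. The same method read 2 mm or more high at the start, so this fits 139 mm (flush).
- **At hand-in:** The sear looked back at rest, and the arm was clear above the driver with no contact force.

Two checks disagreed:

- **Fingertips:** They touched the pad about 30 mm lower than the reported TCP height implied. The handle was therefore gripped nearer its top than planned.
- **Chisel:** It looks about one pixel (roughly 3 mm) different from the first picture. The change was already there at 9 s and stayed constant afterwards. The arm never worked near it, so it probably settled by itself. The tape roll, tray and sanding block were unchanged.

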